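# Charge the tumbler with weld-on balls and start it

## Task

With the scoop, move every steel ball from the stock bin into the tumbler's bowl; the balls are freshly degreased, so never touch them with the gripper itself. Then stand the scoop, empty and upright, back on its rubber mat and set the lid squarely on the bowl (in either order), and only after that push the weighted toggle lever on the switch box over past its centre, so that it falls to the other side (on). Leave the other tools and cans on the bench where they are.

Things in the scene. Friction and masses are not known exactly. Their poses are not given: they have to be found in the camera images.
- bin: Fixed grey open bin, walls 4 mm thick, 52 mm high. Origin: on the bench under its dividing wall (y = 0); x points away from the robot, along two lanes 94 mm wide inside, centred on y = +49 and -49 mm. Floor top at z = 6 mm, flat from x = -55 mm to the upright far wall at x = 145 mm. At the robot's end a front slopes up at 50 degrees from x = -55 mm to the rim at -99 mm; things ride up it.
- tumbler: Fixed vibratory tumbler: a grey round base 180 mm across and 28 mm high carrying an open black bowl, whose rim is 115 mm above the bench, 166 mm across outside and about 158 mm inside (wall 4 mm); it narrows to 132 mm inside at its floor, 34 mm above the bench. Origin: centre of the underside.
- bowl_rim (a point): Centre of the bowl's mouth, at rim height (115 mm above the bench); z up.
- lid: Loose lid of the bowl, about 180 g, right way up: disc 170 mm across, 6 mm thick; under it a boss 140 mm across, 8 mm deep, that drops into the mouth (8 mm free all round); on top in the middle an upright round knob 24 mm across. Origin: centre of the boss's underside, z up; knob from z = 14 to 44 mm. Seated: the disc lies on the rim, origin 8 mm below the rim. It and the mat may swap sides.
- mat: Thin black rubber mat, fixed, 150 by 130 mm, 3 mm thick: the scoop's place. Origin: centre of its underside. The mat and the lid may be on either side of the bench.
- scoop: Aluminium scoop, about 200 g. Pan 90 (x) by 84 mm (y), floor 2 mm, open at +x; sides 2.5 mm thick from the back to x = 15 mm, 30 mm high (15 mm beyond x = -10 mm): the front 30 mm is a bare lip. Back wall 34 mm high at x = -45 mm, behind it an upright wooden handle 20 (x) by 14 mm (y) at x = -55, z = 14 to 135 mm. Origin: centre of the pan's underside. Mouth starts roughly towards the robot.
- scoop_handle (a point): Where to grip the scoop's handle: on its centre line, 112 mm above the pan's underside (23 mm below the handle's top). Axes as the scoop's; pinch it across its y.
- scoop_lip (a point): Middle of the front edge of the scoop's pan, on the underside (scoop frame x = +45 mm). Axes as the scoop's.
- switchbox: Fixed grey switch box, 80 (x) by 90 (y) by 46 mm high, with a weighted toggle lever on the middle of its top that swings along y. Origin: centre of the underside.
- toggle (a joint): Angle of the toggle lever, rad: 0 = off, leaning 0.5 rad from upright towards the box's -y side; 1.0 = on, leaning 0.5 rad towards +y. It is a 10 mm steel rod with a heavy steel ball, 28 mm across, centred 60 mm from the pivot; the pivot is along the box's x axis at the middle of the box top, 46 mm above the bench. Top-heavy: push it (about 1 N) past upright (0.5) and it falls over and stays.
- toggle_knob (a point): Centre of the ball on the toggle lever: 29 mm to the -y side of the box's middle and 99 mm above the bench when off, 106 mm when upright, 29 mm to the +y side when on.
- wrench: Bystander: open wrench lying at the back left. Origin: mid underside.
- jar: Bystander: small white closed jar, 66 mm across, 75 mm high, at the back right. Origin: centre of underside.
- coupling: Bystander: short dark steel pipe coupling, 42 mm across, 35 mm high, standing near the robot. Origin: centre of underside.
- spray: Bystander: spray can, 58 mm across, 110 mm high, beyond the bin. Origin: centre of underside.
- brush: Bystander: brush lying beyond the switch box. Origin: mid underside.
- ball1: Solid steel weld-on ball, 25 mm across, 64 g, lying loose on the floor of the bin's +y lane near its sloping front; may be absent. It lies still on a level floor and rolls once that tilts more than about 10 degrees. Origin: its centre.
- ball2: Solid steel weld-on ball, 25 mm across, 64 g, lying loose on the floor of the bin's +y lane near its sloping front; may be absent. It lies still on a level floor and rolls once that tilts more than about 10 degrees. Origin: its centre.
- ball3: Solid steel weld-on ball, 25 mm across, 64 g, lying loose on the floor of the bin's +y lane near its sloping front; may be absent. It lies still on a level floor and rolls once that tilts more than about 10 degrees. Origin: its centre.
- ball4: Solid steel weld-on ball, 25 mm across, 64 g, lying loose on the floor of the bin's -y lane near its sloping front; may be absent. It lies still on a level floor and rolls once that tilts more than about 10 degrees. Origin: its centre.
- ball5: Solid steel weld-on ball, 25 mm across, 64 g, lying loose on the floor of the bin's -y lane near its sloping front; may be absent. It lies still on a level floor and rolls once that tilts more than about 10 degrees. Origin: its centre.
- ball6: Solid steel weld-on ball, 25 mm across, 64 g, lying loose on the floor of the bin's -y lane near its sloping front; may be absent. It lies still on a level floor and rolls once that tilts more than about 10 degrees. Origin: its centre.
Not all that is in view belongs to the job. What is shaped like the switchbox but pink or turquoise is not meant.

How it is judged (in metres and radians):
On the way, in this order (a step that is already met when the one before it is completed fails the run):
1. every ball that is present lies in the tumbler's bowl (horizontal distance between each of ball1, ball2, ball3, ball4, ball5, ball6 and bowl_rim below 0.078 m and z of ball1 in the frame of bowl_rim between -0.1 and -0.02 m and z of ball2 in the frame of bowl_rim between -0.1 and -0.02 m and z of ball3 in the frame of bowl_rim between -0.1 and -0.02 m and z of ball4 in the frame of bowl_rim between -0.1 and -0.02 m and z of ball5 in the frame of bowl_rim between -0.1 and -0.02 m and z of ball6 in the frame of bowl_rim between -0.1 and -0.02 m), for 0.3 s.
2. the scoop stands upright on its mat and the lid is seated on the bowl, both released (all of step 1 and horizontal distance between scoop and mat below 0.05 m and z of scoop in the frame of mat below 0.008 m and angle between scoop's own z axis and vertical below 0.08 rad and contact force between the fingers and scoop below 0.1 N and horizontal distance between lid and bowl_rim below 0.012 m and z of lid in the frame of bowl_rim below -0.004 m and angle between lid's own z axis and vertical below 0.06 rad and contact force between the fingers and lid below 0.1 N), for 0.3 s.
3. the toggle has snapped over to on (value of joint toggle above 0.9 rad), for 0.2 s.
At the end, for the whole second after the job is handed in: Every ball present is in the bowl; the scoop stands upright (0.08 rad) on its mat, within 50 mm of its centre; the lid lies flat (0.06 rad) on the bowl, centred within 12 mm; the toggle is on (above 0.9 rad); scoop and lid released and at rest (all of step 2 and value of joint toggle above 0.9 rad and linear speed of each of scoop, lid below 0.02 m/s); the robot touches nothing.
It fails at once if the gripper touches a ball (contact force between any of the fingers, the arm and ball1 above 0.3 N or contact force between any of the fingers, the arm and ball2 above 0.3 N or contact force between any of the fingers, the arm and ball3 above 0.3 N or contact force between any of the fingers, the arm and ball4 above 0.3 N or contact force between any of the fingers, the arm and ball5 above 0.3 N or contact force between any of the fingers, the arm and ball6 above 0.3 N).
It fails at once if a bystander (wrench, jar, coupling, spray can, brush) is moved more than 30 mm (distance of any of wrench, jar, coupling, spray, brush from where it was at the start of the episode above 0.03 m).
Of ball1, ball2, ball3, ball4, ball5, ball6 only 3 to 6 are there at a start; the rules pass over those that are not, and their reading is None.
At some moment in a run one of scoop, lid may be knocked a few centimetres aside while the robot is not near it.
It also fails if it takes over 210 s, if anything falls off the work surface, if the arm or the gripper's body presses on something with over 40 N, if the wrist force passes 120 N, or if a joint passes its speed limit or range.

## Robot

A 6-joint arm with a two-finger parallel gripper is mounted at the origin on the work surface. World frame = base frame: x ahead of the robot, y to its left, z up, the work surface at z = 0. Lengths are in m, angles in degrees, forces in N, time in s.
With the tool pointing down it reaches from about 0.35 to 0.875 m from the base axis. Payload 4.2 kg.
Tool frame: the origin (TCP) lies between the finger pads; the fingertips stand 14 mm ahead of it and the grasp point (between the pads) lies 5 mm behind it; z points along the fingers, y is the line along which they close (so a half turn about z gives the same grasp; the last joint's range is limited). The gripper opens to 87 mm and grips with 3 to 60 N. Pads are 19 mm wide; open, the fingers measure 117 mm over their backs; the gripper's body (75 mm by 190 mm) begins 51 mm behind the grasp point.
Start: joints at [-48.438, 22.042, 0.453, 0, -68.411, -14.817], TCP at [0.281, -0.558, 0.237] pointing down, gripper open.
Joint ranges: [-179.83, 179.83], [-69.29, 118.12], [-61.27, 80.66], [-181.25, 117.63], [-171.15, -9.14], [-177.46, 177.46]. Speed limits (degrees/s): [159.86, 159.86, 180, 180, 180, 180].

## Interface

Orientations are given as a 3x3 rotation matrix whose columns are the frame's x, y, z axes.
In Python, from station import * gives the robot as it stands. The module is installed in compiled form; this text tells all that it offers.
- The arm moves only by the tool play_rows, never from a script. Its argument "steps" is a list of rows, each an object of numbers: "ax", "ay", "az": the turn, a rotation vector about the tool's x, y, z in degrees; "dx", "dy", "dz": the shift along the tool's x, y, z in mm; "claw": the finger opening in mm, from 0 to 87. A call has 1 to 20 rows; each row shifts and turns the commanded pose from where the row before left it, along the tool's axes as they then stand; what a row does not reach is not made up. A row lasts 1/10 s, in which the tool goes at most 50 mm and 8.59 degrees, less where a joint would pass 70% of its speed; a pose out of reach is approached as far as the arm can. A call with a gripper value outside its range is refused whole. The fingers move at their own pace and stop on an object; the grip force is fixed at half the most. Time passes only in rows, so rows that do not move let the fingers close. It gives the time, the measured TCP pose, the force, the opening and the grip force at its end, in the units of the state.
- sense(): the state, without advancing time (a new reading comes with each control period).
- capture(name): name is "scene" or "top" or "wrist"; returns a dict with "frame" (384x512x3 uint8, blue, green, red), "range_z" (384x512 float32, m along the optical axis (not along the pixel's ray), 0 where there is no reading), "fx", "fy", "cx", "cy" (pixels), "xyz" and "rotation" of the camera in the world. Camera axes: x right, y down, z forward; pixel columns grow to the right and rows downward; lengths in m; the calibration is good to about 2 mm. A picture is of the moment at which its call begins.
- finish_job(): hands the job in; it is judged then, once.
The state is a dict: "time_s": time; "joints": joint angles; "joint_velocities": joint speeds; "effort": joint torques, N m; "tcp_pos": TCP position; "ee_rot": TCP orientation; "wrist_force": force on the tool from outside, world axes, zero at the start; "moment": the same for the moment, N m; "gripper_width": opening from 0.0 (shut) to 1.0 (fully open); "gripper_force": force on a finger pad.
Only numpy, scipy, OpenCV 4.12 (cv2) and the standard library are available. Lean on these libraries where they do the work, as an engineer would, in place of code of your own. Each camera call takes 0.05 s, during which the arm holds its last target. There are 200 camera calls.

## Working session

There is one attempt and no reset: what is moved stays moved. The work goes in short steps, Python scripts to look and compute and a tool call to move; the robot and the scene stay as the last step left them, time stands still between calls to the robot, and variables do not carry over. Pictures are saved under pics/ and viewed, at most 14 in all, crops included, and the job is handed in when it is done.

Besides the shell and the picture viewer there is one more tool, called after "Emit:" by a JSON object that holds its "name" and its "arguments", one argument or row to a line. play_rows: Moves the arm, as the interface text tells. Its arguments: {"type":"object","properties":{"steps":{"type":"array"}},"required":["steps"]}

```bash
mkdir -p pics; cat > h.py <<'E'
import numpy as np, cv2, pickle
from station import *
np.set_printoptions(precision=4,suppress=True)
def snap(n,f):
    c=capture(n); cv2.imwrite('pics/'+f+'.png',c['frame']); pickle.dump(c,open('pics/'+f+'.pkl','wb')); return c
def load(f): return pickle.load(open('pics/'+f+'.pkl','rb'))
def ray(c,u,v):
    return np.array(c['xyz']),np.array(c['rotation'])@np.array([(u-c['cx'])/c['fx'],(v-c['cy'])/c['fy'],1.])
def onz(c,u,v,z):
    o,d=ray(c,u,v); return o+d*(z-o[2])/d[2]
def cloud(c):
    v,u=np.mgrid[:384,:512]; r=c['range_z']; 
    p=np.stack([(u-c['cx'])/c['fx']*r,(v-c['cy'])/c['fy']*r,r],-1)
    return p@np.array(c['rotation']).T+np.array(c['xyz'])
E
python3 - <<'E'
from h import *
for n in('scene','top','wrist'):
    c=snap(n,n+'0'); print(n,np.array(c['xyz']),np.array(c['rotation']).tolist(),c['fx'],(c['range_z']>0).mean())
s=sense(); print(s['tcp_pos'],s['ee_rot'],s['time_s'])
E
```

```text
scene [ 1.284  -0.0144  0.9566] [[0.0804087302479395, 0.747707116753653, -0.6591422484227915], [0.996753598892969, -0.05760589218400814, 0.0562478824454596], [0.004086464710225055, -0.6615252291043957, -0.749911776187405]] 442.9215284777153 0.9957631429036459
top [0.264  0.0237 1.4587] [[-0.021134712996574427, -0.981241744278031, 0.19161931842264668], [-0.9995034675323236, 0.025217313000827624, 0.01889194314727643], [-0.023369687576304057, -0.19112489741325048, -0.9812874865661747]] 413.5524770370534 0.9961344401041666
wrist [ 0.2092 -0.5941  0.3849] [[-0.4510534754126271, 0.8538256068083244, 0.25987034358808153], [0.8924935620607263, 0.43070859272284967, 0.13396025468346576], [0.0024503057660817634, 0.2923558470650095, -0.9563064648367454]] 294.0137671906047 0.9960123697916666
[ 0.2811 -0.5577  0.2357] [[-0.8931 -0.4499 -0.0009]
 [-0.45    0.8931  0.0015]
 [ 0.0001  0.0017 -1.    ]] 0.15
```

View pics/top0.png

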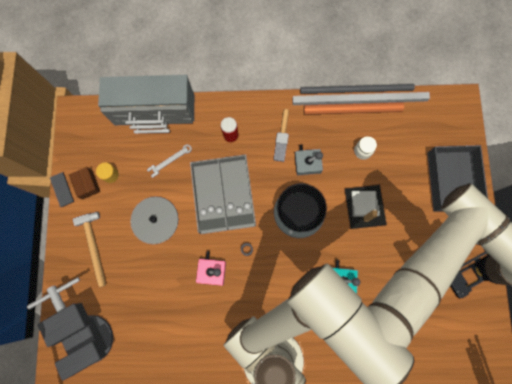

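View pics/scene0.png

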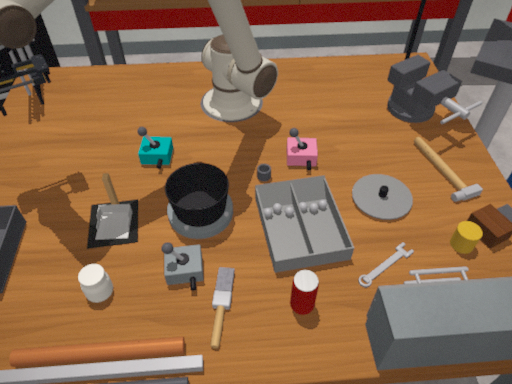

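```bash
python3 - <<'E'
from h import *
t=load('top0'); s=load('scene0')
a=cv2.resize(t['frame'][145:245,180:280],(400,400),interpolation=cv2.INTER_CUBIC)
b=cv2.resize(t['frame'][175:235,336:396],(400,400),interpolation=cv2.INTER_CUBIC)
d=cv2.resize(s['frame'][170:250,80:180],(400,320),interpolation=cv2.INTER_CUBIC)
e=cv2.resize(s['frame'][180:260,255:355],(400,320),interpolation=cv2.INTER_CUBIC)
im=np.vstack([np.hstack([a,b]),np.hstack([d,e])]); im=cv2.resize(im,(666,600)); cv2.imwrite('pics/crop1.png',im)
P=cloud(t)
def bound(name,u0,u1,v0,v1,z0,z1):
    q=P[v0:v1,u0:u1].reshape(-1,3); q=q[(q[:,2]>z0)&(q[:,2]<z1)]
    (cx,cy),(w,h),an=cv2.minAreaRect((q[:,:2]*1000).astype(np.float32)); print(name,len(q),q[:,2].mean(),'rect',cx,cy,w,h,an,'mean',q.mean(0))
bound('bin rim',180,270,140,245,.042,.06)
bound('tumbler rim',265,340,170,250,.105,.125)
bound('lid disc',125,185,190,250,.009,.02)
bound('lid knob',125,185,190,250,.035,.06)
bound('mat',340,392,178,235,.001,.2)
bound('box',290,330,140,180,.04,.05)
bound('toggle',290,330,140,180,.085,.13)
bound('handle',340,392,178,235,.1,.16)
bound('pan',340,392,178,235,.02,.06)
bound('coupling',238,256,238,258,.02,.06)
E
```

```text
bin rim 603 0.051599952652024335 rect 569.718017578125 162.69235229492188 253.44654846191406 200.447265625 6.90494966506958 mean [0.5489 0.1642 0.0516]
tumbler rim 265 0.11441693288124918 rect 499.5318298339844 -107.015380859375 161.88694763183594 161.63247680664062 88.80799865722656 mean [ 0.5095 -0.1119  0.1144]
lid disc 1585 0.014817514532273203 rect 490.9133605957031 401.81494140625 177.30264282226562 214.72117614746094 5.682503700256348 mean [0.4848 0.4079 0.0148]
lid knob 39 0.04468294184983225 rect 485.5437316894531 407.1234130859375 21.726642608642578 20.599729537963867 15.174418449401855 mean [0.4851 0.4072 0.0447]
mat 2133 0.010233369939843742 rect 517.42041015625 -345.47772216796875 184.09559631347656 208.44061279296875 86.67603302001953 mean [ 0.5146 -0.3415  0.0102]
box 383 0.04606722654328001 rect 678.07275390625 -144.0358123779297 82.92227172851562 89.67676544189453 4.968842506408691 mean [ 0.6757 -0.1411  0.0461]
toggle 51 0.10900695961919336 rect 680.04296875 -172.28915405273438 24.662084579467773 23.55242156982422 20.211706161499023 mean [ 0.6785 -0.1723  0.109 ]
handle 58 0.12934047213980718 rect 472.01898193359375 -335.8330993652344 21.294790267944336 14.178731918334961 0.2903744578361511 mean [ 0.4714 -0.3342  0.1293]
pan 74 0.034123138412299636 rect 500.2082824707031 -336.72064208984375 77.84169006347656 85.33785247802734 0.5170788764953613 mean [ 0.4903 -0.3343  0.0341]
coupling 60 0.03474046965477999 rect 372.96722412109375 81.63338470458984 40.871124267578125 38.335235595703125 25.355976104736328 mean [0.3723 0.0816 0.0347]
```

View pics/crop1.png

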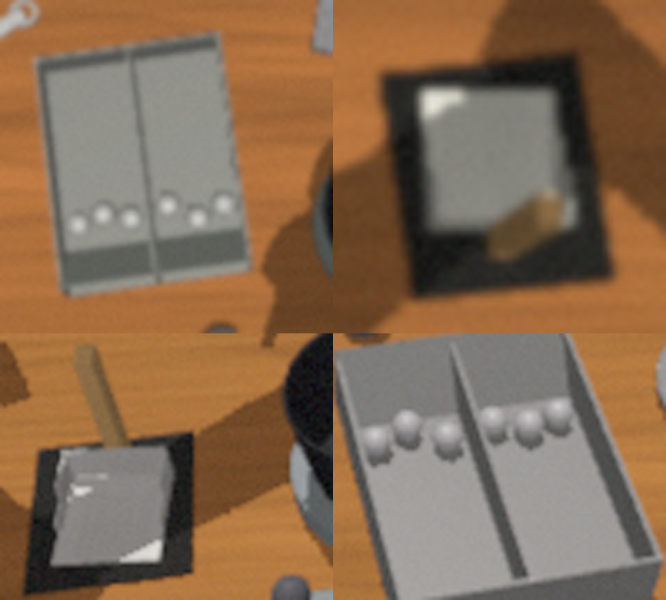

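```bash
cat >> h.py <<'E'
def pts(P,box,z0,z1):
    m=(P[...,0]>box[0])&(P[...,0]<box[1])&(P[...,1]>box[2])&(P[...,1]<box[3])&(P[...,2]>z0)&(P[...,2]<z1); return m
def rect(P,box,z0,z1):
    q=P[pts(P,box,z0,z1)]
    if len(q)<5: return None
    (cx,cy),(w,h),an=cv2.minAreaRect((q[:,:2]*1000).astype(np.float32)); return len(q),np.round([cx,cy,w,h,an],1),np.round(q.mean(0)*1000,1)
E
python3 - <<'E'
from h import *
for n in('top0','scene0'):
    P=cloud(load(n)); print(n)
    for k,b,z0,z1 in [('binrim',(.41,.73,.03,.30),.046,.056),('rim',(.4,.6,-.2,0),.108,.122),('knob',(.4,.6,.3,.5),.038,.055),('disc',(.37,.6,.3,.51),.0115,.018),('mat',(.38,.65,-.44,-.22),.0015,.0085),
      ('box',(.6,.75,-.21,-.08),.042,.050),('togg',(.6,.75,-.25,-.08),.095,.13),('handletop',(.35,.65,-.45,-.25),.13,.16),('handle',(.35,.65,-.45,-.25),.06,.125),('walls',(.35,.65,-.45,-.25),.022,.045),('lowwalls',(.35,.65,-.45,-.25),.0125,.045),('bench',(.35,.45,-.05,.05),-.01,.01),('wrench',(.6,.8,.2,.36),.004,.03),('spray',(.6,.8,.05,.2),.1,.125)]:
        print(k,rect(P,b,z0,z1))
    m=pts(P,(.45,.6,.07,.26),.020,.034).astype(np.uint8); N,L,S,C=cv2.connectedComponentsWithStats(m)
    for i in range(1,N):
        if S[i,4]>5: print('ball?',S[i,4],P[L==i].mean(0),C[i])
E
```

```text
top0
binrim (415, array([569.8, 162.8, 253.3, 200.4,   6.8]), array([560. , 166.6,  51.5]))
rim (237, array([ 499.5, -107. ,  161.9,  161.6,   88.8]), array([ 506.5, -110.9,  115.2]))
knob (38, array([485.5, 407.1,  21.7,  20.6,  15.2]), array([485. , 407.4,  44.9]))
disc (1204, array([485.4, 409. , 166.2, 167.3,  71.5]), array([484.2, 408.4,  14.9]))
mat (2389, array([ 514.9, -329.9,  269.7,  219.9,    0.1]), array([ 512.5, -330.6,    4.2]))
box (362, array([ 677.8, -144.7,   81.2,   90.2,    3.5]), array([ 676.1, -140.9,   46.3]))
togg (50, array([ 680. , -172.3,   24.7,   23.6,   20.2]), array([ 678.5, -172.4,  109.5]))
handletop (35, array([ 472.6, -335.8,   14.2,   20.3,   89.8]), array([ 472.4, -336. ,  138.7]))
handle (45, array([ 469.1, -331.7,   23.9,   11.1,   31.4]), array([ 470. , -331.3,   95.1]))
walls (64, array([ 500.5, -336.7,   77.3,   85.3,    0.5]), array([ 491.9, -332.5,   32.5]))
lowwalls (110, array([ 536.1, -326.4,  182.9,   98.2,   22.5]), array([ 502.3, -332.4,   25.3]))
bench (791, array([399.9,   0. , 100.9,  98.7,   0.8]), array([398.8,   0.4,   1.1]))
wr
[... 1572 characters left out ...]
 488.9, -338.7,   26.9]))
bench (640, array([400.1,  11.1,  99.4,  78.5,   0.5]), array([400.7,  12.2,   1.7]))
wrench (1086, array([699.6, 280.1, 199.2, 159.3,   0.2]), array([676.2, 265.7,   9.3]))
spray (263, array([783.4, 133.8,  32.9,  52.9,   0.2]), array([786.4, 133.7, 111. ]))
ball? 252 [0.4772 0.2146 0.0272] [313.9048 194.4405]
ball? 190 [0.4774 0.1111 0.0269] [277.0947 196.6   ]
ball? 112 [0.5148 0.2184 0.0273] [317.4643 204.4732]
ball? 42 [0.5478 0.1587 0.0269] [297.6667 215.3571]
ball? 50 [0.5146 0.1045 0.0276] [276.26 206.78]
ball? 49 [0.5147 0.1766 0.0277] [302.4082 205.2245]
ball? 48 [0.5278 0.0795 0.0277] [267.6042 211.0625]
ball? 53 [0.5282 0.1373 0.0274] [288.7736 209.9623]
```

Emit:
{"name": "play_rows", "arguments": {
  "steps": [
    {"dx": -22.5, "dy": 9.4, "dz": 3.9, "claw": 87},
    {"dx": -22.5, "dy": 9.4, "dz": 3.9},
    {"dx": -22.5, "dy": 9.4, "dz": 3.9},
    {"dx": -22.5, "dy": 9.4, "dz": 3.9},
    {"dx": -22.5, "dy": 9.4, "dz": 3.9},
    {"dx": -22.5, "dy": 9.4, "dz": 3.9},
    {"dx": -22.5, "dy": 9.4, "dz": 3.9},
    {"dx": -22.5, "dy": 9.4, "dz": 3.9},
    {"dx": -22.5, "dy": 9.4, "dz": 3.9},
    {"dx": -22.5, "dy": 9.4, "dz": 3.9},
    {"dx": -22.5, "dy": 9.4, "dz": 3.9},
    {"dx": -22.5, "dy": 9.4, "dz": 3.9},
    {"az": 6.6},
    {"az": 6.6},
    {"az": 6.6},
    {"az": 6.6},
    {},
    {}
  ]
}}

```text
invalid input at $.steps[0]: expected keys ax, ay, az, dx, dy, dz, claw
```

Emit:
{"name": "play_rows", "arguments": {
  "steps": [
    {"ax": 0, "ay": 0, "az": 0, "dx": -45, "dy": 18.8, "dz": 7.8, "claw": 87},
    {"ax": 0, "ay": 0, "az": 0, "dx": -45, "dy": 18.8, "dz": 7.8, "claw": 87},
    {"ax": 0, "ay": 0, "az": 0, "dx": -45, "dy": 18.8, "dz": 7.8, "claw": 87},
    {"ax": 0, "ay": 0, "az": 0, "dx": -45, "dy": 18.8, "dz": 7.8, "claw": 87},
    {"ax": 0, "ay": 0, "az": 0, "dx": -45, "dy": 18.8, "dz": 7.8, "claw": 87},
    {"ax": 0, "ay": 0, "az": 0, "dx": -45, "dy": 18.8, "dz": 7.8, "claw": 87},
    {"ax": 0, "ay": 0, "az": 6.6, "dx": 0, "dy": 0, "dz": 0, "claw": 87},
    {"ax": 0, "ay": 0, "az": 6.6, "dx": 0, "dy": 0, "dz": 0, "claw": 87},
    {"ax": 0, "ay": 0, "az": 6.6, "dx": 0, "dy": 0, "dz": 0, "claw": 87},
    {"ax": 0, "ay": 0, "az": 6.6, "dx": 0, "dy": 0, "dz": 0, "claw": 87},
    {"ax": 0, "ay": 0, "az": 0, "dx": 0, "dy": 0, "dz": 0, "claw": 87},
    {"ax": 0, "ay": 0, "az": 0, "dx": 0, "dy": 0, "dz": 0, "claw": 87}
  ]
}}

```text
time_s: 1.35
tcp_pos: [0.4715, -0.3358, 0.1895]
ee_rot: [[-1.0, -0.008, -0.0], [-0.008, 1.0, 0.0], [0.0, 0.0, -1.0]]
wrist_force: [-0.7, -0.1, -0.0]
gripper_width: 0.999
gripper_force: 0.0
```

```bash
cat >> h.py <<'E'
from scipy.spatial.transform import Rotation as Ro
def st():
    s=sense(); R=np.array(s['ee_rot']); p=np.array(s['tcp_pos'])*1000
    print('t',s['time_s'],'tcp',p.round(1),'yaw',np.degrees(np.arctan2(R[1,0],R[0,0])).round(2),'z',R[:,2].round(3),'j',np.round(s['joints'],1),'F',np.round(s['wrist_force'],1),'M',np.round(s['moment'],2),'w',s['gripper_width']*87,'gf',s['gripper_force']); return p,R,s
def delta(p,R,target,Rt=None):
    print('shift(tool mm)',(R.T@(np.array(target)-p)).round(1), 'turn', None if Rt is None else Ro.from_matrix(R.T@Rt).as_rotvec(degrees=True).round(2))
def Rdown(psi):  # tool x at yaw psi, z down
    return (Ro.from_euler('z',psi,degrees=True)*Ro.from_euler('x',180,degrees=True)).as_matrix()
E
python3 - <<'E'
from h import *
p,R,s=st()
delta(p,R,(471.8,-336,110),Rdown(180.4))
c=snap('wrist','w1')
P=cloud(c)
for k,z0,z1 in (('top',.13,.16),('mid',.06,.125),('walls',.024,.045)): print(k,rect(P,(.35,.65,-.45,-.25),z0,z1))
E
```

```text
t 1.35 tcp [ 471.5 -335.8  189.5] yaw -179.52 z [-0.  0. -1.] j [-19.4  19.7 -10.2  -0.  -60.1 -70.1] F [-0.7 -0.1 -0. ] M [-0.05 -0.06 -0.01] w 86.88096204024673 gf 0.0
shift(tool mm) [-0.3 -0.2 79.5] turn [ 0.01 -0.02  0.08]
top (567, array([ 469.6, -336.8,   13.9,   20.4,   89.9]), array([ 468.3, -337. ,  138.5]))
mid (333, array([ 459.8, -336.7,   13.9,    0.9,   88.1]), array([ 459.8, -336.7,   96.3]))
walls (606, array([ 486.7, -337.2,   84. ,   54.9,   88.5]), array([ 484.1, -338.7,   33.5]))
```

Emit:
{"name": "play_rows", "arguments": {
  "steps": [
    {"ax": 0, "ay": 0, "az": 0, "dx": 1, "dy": -0.7, "dz": 20, "claw": 87},
    {"ax": 0, "ay": 0, "az": 0, "dx": 0, "dy": 0, "dz": 20, "claw": 87},
    {"ax": 0, "ay": 0, "az": 0, "dx": 0, "dy": 0, "dz": 20, "claw": 87},
    {"ax": 0, "ay": 0, "az": 0, "dx": 0, "dy": 0, "dz": 19.5, "claw": 87},
    {"ax": 0, "ay": 0, "az": 0, "dx": 0, "dy": 0, "dz": 0, "claw": 87},
    {"ax": 0, "ay": 0, "az": 0, "dx": 0, "dy": 0, "dz": 0, "claw": 0},
    {"ax": 0, "ay": 0, "az": 0, "dx": 0, "dy": 0, "dz": 0, "claw": 0},
    {"ax": 0, "ay": 0, "az": 0, "dx": 0, "dy": 0, "dz": 0, "claw": 0},
    {"ax": 0, "ay": 0, "az": 0, "dx": 0, "dy": 0, "dz": 0, "claw": 0},
    {"ax": 0, "ay": 0, "az": 0, "dx": 0, "dy": 0, "dz": 0, "claw": 0},
    {"ax": 0, "ay": 0, "az": 0, "dx": 0, "dy": 0, "dz": 0, "claw": 0},
    {"ax": 0, "ay": 0, "az": 0, "dx": 0, "dy": 0, "dz": 0, "claw": 0},
    {"ax": 0, "ay": 0, "az": 0, "dx": 0, "dy": 0, "dz": 0, "claw": 0},
    {"ax": 0, "ay": 0, "az": 0, "dx": 0, "dy": 0, "dz": 0, "claw": 0},
    {"ax": 0, "ay": 0, "az": 0, "dx": 0, "dy": 0, "dz": 0, "claw": 0}
  ]
}}

```text
time_s: 2.9
tcp_pos: [0.4706, -0.3366, 0.1102]
ee_rot: [[-1.0, -0.006, -0.0], [-0.006, 1.0, -0.0], [0.0, -0.0, -1.0]]
wrist_force: [-0.5, -1.5, 0.2]
gripper_width: 0.172
gripper_force: 0.6
```

```bash
python3 - <<'E'
from h import *
p,R,s=st()
E
```

```text
t 2.9 tcp [ 470.6 -336.6  110.2] yaw -179.65 z [-0. -0. -1.] j [-19.5  24.5 -15.7   0.  -49.8 -70.1] F [-0.5 -1.5  0.2] M [-0.37  0.01  0.  ] w 14.937012278179662 gf 0.550788938999176
```

Emit:
{"name": "play_rows", "arguments": {
  "steps": [
    {"ax": 0, "ay": 0, "az": 0, "dx": 0, "dy": 0, "dz": 0, "claw": 0},
    {"ax": 0, "ay": 0, "az": 0, "dx": 0, "dy": 0, "dz": 0, "claw": 0},
    {"ax": 0, "ay": 0, "az": 0, "dx": 0, "dy": 0, "dz": 0, "claw": 0},
    {"ax": 0, "ay": 0, "az": 0, "dx": 0, "dy": 0, "dz": -10, "claw": 0},
    {"ax": 0, "ay": 0, "az": 0, "dx": 0, "dy": 0, "dz": -20, "claw": 0},
    {"ax": 0, "ay": 0, "az": 0, "dx": 0, "dy": 0, "dz": -30, "claw": 0},
    {"ax": 0, "ay": 0, "az": 0, "dx": 0, "dy": 0, "dz": -30, "claw": 0},
    {"ax": 0, "ay": 0, "az": 0, "dx": 0, "dy": 0, "dz": -30, "claw": 0},
    {"ax": 0, "ay": 0, "az": 0, "dx": 0, "dy": 0, "dz": -30, "claw": 0},
    {"ax": 0, "ay": 0, "az": 0, "dx": 0, "dy": 0, "dz": -30, "claw": 0},
    {"ax": 0, "ay": 0, "az": 0, "dx": 0, "dy": 0, "dz": -10, "claw": 0},
    {"ax": 0, "ay": 0, "az": 0, "dx": 0, "dy": 0, "dz": 0, "claw": 0}
  ]
}}

```text
time_s: 4.1
tcp_pos: [0.471, -0.3366, 0.3018]
ee_rot: [[-1.0, -0.006, 0.003], [-0.006, 1.0, -0.001], [-0.003, -0.001, -1.0]]
wrist_force: [0.3, 0.3, -3.1]
gripper_width: 0.164
gripper_force: 30.0
```

```bash
python3 - <<'E'
from h import *
p,R,s=st()
c=snap('wrist','w2'); P=cloud(c)
delta(p,R,(663.8,124.7,300),Rdown(6.8))
# scoop points below the tool: top of floor profile along x
q=P[pts(P,(.44,.64,-.39,-.28),.1,.36)]
for x in range(440,620,10):
    a=q[(abs(q[:,0]*1000-x)<5)&(abs(q[:,1]+.3366)<.025)]
    if len(a): print(x,len(a),np.percentile(a[:,2]*1000,[5,50,95]).round(1))
E
```

```text
t 4.1 tcp [ 471.  -336.6  301.8] yaw -179.66 z [ 0.003 -0.001 -1.   ] j [-19.5  15.3  -0.   -0.  -74.5 -70.1] F [ 0.3  0.3 -3.1] M [-0.05  0.05 -0.01] w 14.255180196416028 gf 29.971217131242156
shift(tool mm) [-195.5  460.2    2. ] turn [  0.28   0.1  173.54]
460 3346 [237.4 310.7 331.9]
470 317 [337.4 342.4 357.1]
480 1092 [199.3 229.5 340.9]
500 125 [196.7 198.  199. ]
```

View pics/w2.png

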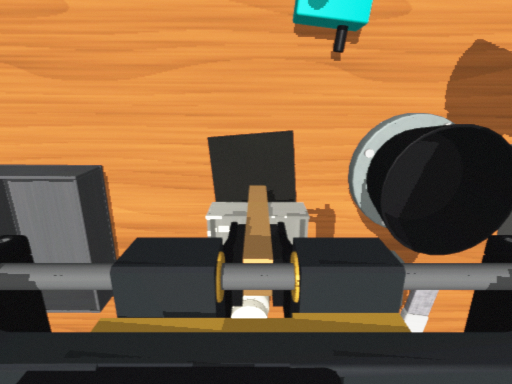

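Emit:
{"name": "play_rows", "arguments": {
  "steps": [
    {"ax": 0, "ay": 0, "az": 0, "dx": -10, "dy": 20, "dz": 0, "claw": 0},
    {"ax": 0, "ay": 0, "az": 0, "dx": -16, "dy": 40, "dz": 0, "claw": 0},
    {"ax": 0, "ay": 0, "az": 0, "dx": -17, "dy": 40, "dz": 0, "claw": 0},
    {"ax": 0, "ay": 0, "az": 0, "dx": -17, "dy": 40, "dz": 0, "claw": 0},
    {"ax": 0, "ay": 0, "az": 0, "dx": -17, "dy": 40, "dz": 0, "claw": 0},
    {"ax": 0, "ay": 0, "az": 0, "dx": -17, "dy": 40, "dz": 0, "claw": 0},
    {"ax": 0, "ay": 0, "az": 0, "dx": -17, "dy": 40, "dz": 0, "claw": 0},
    {"ax": 0, "ay": 0, "az": 0, "dx": -17, "dy": 40, "dz": 0, "claw": 0},
    {"ax": 0, "ay": 0, "az": 0, "dx": -17, "dy": 40, "dz": 0, "claw": 0},
    {"ax": 0, "ay": 0, "az": 0, "dx": -17, "dy": 40, "dz": 0, "claw": 0},
    {"ax": 0, "ay": 0, "az": 0, "dx": -17, "dy": 40, "dz": 0, "claw": 0},
    {"ax": 0, "ay": 0, "az": 0, "dx": -16.5, "dy": 40, "dz": 0, "claw": 0}
  ]
}}

```text
time_s: 5.35
tcp_pos: [0.6629, 0.1262, 0.2971]
ee_rot: [[-1.0, -0.006, -0.005], [-0.006, 1.0, -0.001], [0.005, -0.001, -1.0]]
wrist_force: [1.1, 0.3, -1.1]
gripper_width: 0.159
gripper_force: 30.0
```

Emit:
{"name": "play_rows", "arguments": {
  "steps": [
    {"ax": 0, "ay": 0, "az": -7, "dx": 0, "dy": 0, "dz": 0, "claw": 0},
    {"ax": 0, "ay": 0, "az": -7, "dx": 0, "dy": 0, "dz": 0, "claw": 0},
    {"ax": 0, "ay": 0, "az": -7, "dx": 0, "dy": 0, "dz": 0, "claw": 0},
    {"ax": 0, "ay": 0, "az": -7, "dx": 0, "dy": 0, "dz": 0, "claw": 0},
    {"ax": 0, "ay": 0, "az": -7, "dx": 0, "dy": 0, "dz": 0, "claw": 0},
    {"ax": 0, "ay": 0, "az": -7, "dx": 0, "dy": 0, "dz": 0, "claw": 0},
    {"ax": 0, "ay": 0, "az": -7, "dx": 0, "dy": 0, "dz": 0, "claw": 0},
    {"ax": 0, "ay": 0, "az": -7, "dx": 0, "dy": 0, "dz": 0, "claw": 0},
    {"ax": 0, "ay": 0, "az": -7, "dx": 0, "dy": 0, "dz": 0, "claw": 0},
    {"ax": 0, "ay": 0, "az": -7, "dx": 0, "dy": 0, "dz": 0, "claw": 0},
    {"ax": 0, "ay": 0, "az": -7, "dx": 0, "dy": 0, "dz": 0, "claw": 0},
    {"ax": 0, "ay": 0, "az": -7, "dx": 0, "dy": 0, "dz": 0, "claw": 0},
    {"ax": 0, "ay": 0, "az": -7, "dx": 0, "dy": 0, "dz": 0, "claw": 0}
  ]
}}

```text
time_s: 6.65
tcp_pos: [0.6625, 0.1245, 0.2969]
ee_rot: [[0.028, -1.0, -0.005], [-1.0, -0.028, -0.001], [0.001, 0.005, -1.0]]
wrist_force: [0.3, -0.4, -2.7]
gripper_width: 0.161
gripper_force: 30.0
```

Emit:
{"name": "play_rows", "arguments": {
  "steps": [
    {"ax": 0, "ay": 0, "az": -7, "dx": 0, "dy": 0, "dz": 0, "claw": 0},
    {"ax": 0, "ay": 0, "az": -7, "dx": 0, "dy": 0, "dz": 0, "claw": 0},
    {"ax": 0, "ay": 0, "az": -7, "dx": 0, "dy": 0, "dz": 0, "claw": 0},
    {"ax": 0, "ay": 0, "az": -7, "dx": 0, "dy": 0, "dz": 0, "claw": 0},
    {"ax": 0, "ay": 0, "az": -7, "dx": 0, "dy": 0, "dz": 0, "claw": 0},
    {"ax": 0, "ay": 0, "az": -7, "dx": 0, "dy": 0, "dz": 0, "claw": 0},
    {"ax": 0, "ay": 0, "az": -7, "dx": 0, "dy": 0, "dz": 0, "claw": 0},
    {"ax": 0, "ay": 0, "az": -7, "dx": 0, "dy": 0, "dz": 0, "claw": 0},
    {"ax": 0, "ay": 0, "az": -7, "dx": 0, "dy": 0, "dz": 0, "claw": 0},
    {"ax": 0, "ay": 0, "az": -7, "dx": 0, "dy": 0, "dz": 0, "claw": 0},
    {"ax": 0, "ay": 0, "az": -7, "dx": 0, "dy": 0, "dz": 0, "claw": 0},
    {"ax": 0, "ay": 0, "az": -7, "dx": 0, "dy": 0, "dz": 0, "claw": 0},
    {"ax": 0, "ay": 0, "az": -7, "dx": 0, "dy": 0, "dz": 0, "claw": 0},
    {"ax": 0, "ay": 0, "az": -4.5, "dx": 0, "dy": 0, "dz": 0, "claw": 0},
    {"ax": 0, "ay": 0, "az": 0, "dx": 0, "dy": 0, "dz": 0, "claw": 0},
    {"ax": 0, "ay": 0, "az": 0, "dx": 0, "dy": 0, "dz": 0, "claw": 0}
  ]
}}

```text
time_s: 8.25
tcp_pos: [0.6629, 0.1246, 0.2982]
ee_rot: [[0.993, 0.117, -0.003], [0.117, -0.993, -0.001], [-0.003, 0.001, -1.0]]
wrist_force: [-0.1, 0.2, -2.1]
gripper_width: 0.159
gripper_force: 30.0
```

```bash
python3 - <<'E'
from h import *
p,R,s=st()
B=np.array([546.8,160.1]); 
delta(p,R,(663.8,124.7,114.5),Rdown(6.8))
# mat by dark colour in the top picture at start (handle of mat footprint)
for n,z in(('top0',.003),('scene0',.003)):
    c=load(n); g=c['frame'].max(2); P=cloud(c)
    m=((g<50)&pts(P,(.4,.63,-.43,-.24),-.002,.012)).astype(np.uint8)
    N,L,S,C=cv2.connectedComponentsWithStats(m); i=1+S[1:,4].argmax()
    uv=np.argwhere(L==i)[:,::-1]; q=np.array([onz(c,u,v,z)[:2] for u,v in uv])*1000
    print(n,len(q),cv2.minAreaRect(q.astype(np.float32)))
w=snap('wrist','w3'); t=snap('top','t3')
P=cloud(w); print('binrim wrist',rect(P,(.41,.73,.03,.30),.046,.056))
P=cloud(t); print('top binrim',rect(P,(.41,.73,.03,.30),.046,.056))
cv2.imwrite('pics/t3c.png',np.hstack([w['frame'],cv2.resize(t['frame'][130:250,170:266],(307,384))])[:, :800])
E
```

```text
t 8.25 tcp [662.9 124.6 298.2] yaw 6.75 z [-0.003 -0.001 -1.   ] j [ 24.3  25.4  14.4  -0.  -79.2  72.4] F [-0.1  0.2 -2.1] M [-0.08  0.04 -0.04] w 13.793379452157698 gf 29.999053054489195
shift(tool mm) [  1.5  -0.1 183.7] turn [ 0.03  0.19 -0.05]
top0 534 ((517.0084838867188, -342.31536865234375), (141.706298828125, 124.85432434082031), 4.564071178436279)
scene0 389 ((517.0977783203125, -355.24835205078125), (145.374267578125, 96.23795318603516), 5.085116863250732)
binrim wrist (1448, array([616.4, 167.5, 152. , 200.4,   6.9]), array([650. , 190.2,  52.6]))
top binrim (256, array([570.9, 163.1, 250.3, 201. ,   6.5]), array([548. , 139.6,  52. ]))
```

View pics/t3c.png

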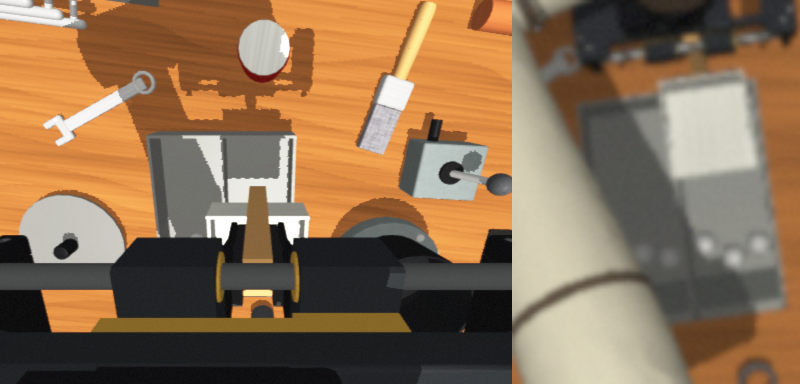

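Emit:
{"name": "play_rows", "arguments": {
  "steps": [
    {"ax": 0, "ay": 0, "az": 0, "dx": 1.5, "dy": 0, "dz": 20, "claw": 0},
    {"ax": 0, "ay": 0, "az": 0, "dx": 0, "dy": 0, "dz": 30, "claw": 0},
    {"ax": 0, "ay": 0, "az": 0, "dx": 0, "dy": 0, "dz": 30, "claw": 0},
    {"ax": 0, "ay": 0, "az": 0, "dx": 0, "dy": 0, "dz": 20, "claw": 0},
    {"ax": 0, "ay": 0, "az": 0, "dx": 0, "dy": 0, "dz": 20, "claw": 0},
    {"ax": 0, "ay": 0, "az": 0, "dx": 0, "dy": 0, "dz": 20, "claw": 0},
    {"ax": 0, "ay": 0, "az": 0, "dx": 0, "dy": 0, "dz": 15, "claw": 0},
    {"ax": 0, "ay": 0, "az": 0, "dx": 0, "dy": 0, "dz": 10, "claw": 0},
    {"ax": 0, "ay": 0, "az": 0, "dx": 0, "dy": 0, "dz": 8, "claw": 0},
    {"ax": 0, "ay": 0, "az": 0, "dx": 0, "dy": 0, "dz": 6, "claw": 0},
    {"ax": 0, "ay": 0, "az": 0, "dx": 0, "dy": 0, "dz": 2, "claw": 0},
    {"ax": 0, "ay": 0, "az": 0, "dx": 0, "dy": 0, "dz": 0, "claw": 0},
    {"ax": 0, "ay": 0, "az": 0, "dx": 0, "dy": 0, "dz": 0, "claw": 0}
  ]
}}

```text
time_s: 9.65
tcp_pos: [0.6653, 0.1249, 0.12]
ee_rot: [[0.993, 0.119, 0.001], [0.119, -0.993, 0.0], [0.001, -0.0, -1.0]]
wrist_force: [0.1, 1.3, -1.4]
gripper_width: 0.163
gripper_force: 30.0
```

```bash
cat >> h.py <<'E'
BIN=np.array([546.8,160.1]); BY=6.8
def inbin(xy):
    c,s=np.cos(np.radians(BY)),np.sin(np.radians(BY)); d=np.array(xy)-BIN; return np.array([c*d[0]+s*d[1],-s*d[0]+c*d[1]])
E
python3 - <<'E'
from h import *
p,R,s=st(); print('bin',inbin(p[:2]))
t=snap('scene','s4')
cv2.imwrite('pics/s4c.png',cv2.resize(t['frame'][150:280,240:370],(560,560),interpolation=cv2.INTER_CUBIC))
E
```

```text
t 9.65 tcp [665.3 124.9 120. ] yaw 6.85 z [ 0.001  0.    -1.   ] j [ 24.3  32.2  -0.2   0.  -57.5  72.5] F [ 0.1  1.3 -1.4] M [-0.11  0.04  0.01] w 14.160511054238743 gf 29.999169884249568
bin [113.46   -48.9821]
```

View pics/s4c.png

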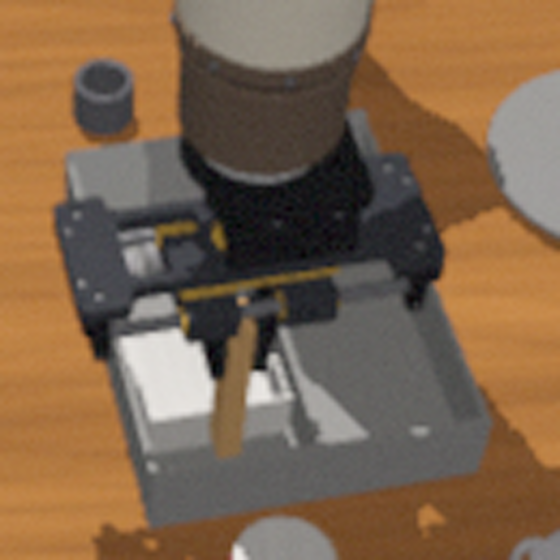

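Emit:
{"name": "play_rows", "arguments": {
  "steps": [
    {"ax": 0, "ay": 0, "az": 0, "dx": 0, "dy": 0, "dz": 2, "claw": 0},
    {"ax": 0, "ay": 0, "az": 0, "dx": 0, "dy": 0, "dz": 1.5, "claw": 0},
    {"ax": 0, "ay": 0, "az": 0, "dx": 0, "dy": 0, "dz": 1, "claw": 0},
    {"ax": 0, "ay": 0, "az": 0, "dx": 0, "dy": 0, "dz": 1, "claw": 0},
    {"ax": 0, "ay": 0, "az": 0, "dx": 0, "dy": 0, "dz": 0, "claw": 0}
  ]
}}

```text
time_s: 10.2
tcp_pos: [0.6647, 0.1248, 0.1135]
ee_rot: [[0.993, 0.119, -0.0], [0.119, -0.993, -0.0], [-0.0, 0.0, -1.0]]
wrist_force: [0.9, -0.4, -2.3]
gripper_width: 0.159
gripper_force: 30.0
```

Emit:
{"name": "play_rows", "arguments": {
  "steps": [
    {"ax": 0, "ay": 0, "az": 0, "dx": -3, "dy": 0, "dz": 0, "claw": 0},
    {"ax": 0, "ay": 0, "az": 0, "dx": -4, "dy": 0, "dz": 0, "claw": 0},
    {"ax": 0, "ay": 0, "az": 0, "dx": -4, "dy": 0, "dz": 0, "claw": 0},
    {"ax": 0, "ay": 0, "az": 0, "dx": -4, "dy": 0, "dz": 0, "claw": 0},
    {"ax": 0, "ay": 0, "az": 0, "dx": -4, "dy": 0, "dz": 0, "claw": 0},
    {"ax": 0, "ay": 0, "az": 0, "dx": -3, "dy": 0, "dz": 0, "claw": 0},
    {"ax": 0, "ay": 0, "az": 0, "dx": -2, "dy": 0, "dz": 0, "claw": 0},
    {"ax": 0, "ay": 0, "az": 0, "dx": 0, "dy": 0, "dz": 0, "claw": 0}
  ]
}}

```text
time_s: 11.0
tcp_pos: [0.6408, 0.1219, 0.1139]
ee_rot: [[0.993, 0.119, 0.0], [0.119, -0.993, 0.0], [0.0, -0.0, -1.0]]
wrist_force: [-0.2, -0.1, -1.4]
gripper_width: 0.158
gripper_force: 30.0
```

```bash
python3 - <<'E'
from h import *
p,R,s=st(); print('bin',inbin(p[:2]))
E
```

```text
t 11.0 tcp [640.8 121.9 113.9] yaw 6.85 z [ 0.  0. -1.] j [ 25.   30.5  -4.4  -0.  -55.1  71.9] F [-0.2 -0.1 -1.4] M [-0.05  0.01 -0.01] w 13.760064329064372 gf 29.999237190932035
bin [ 88.7976 -49.0424]
```

Emit:
{"name": "play_rows", "arguments": {
  "steps": [
    {"ax": 0, "ay": 0, "az": 0, "dx": -2, "dy": 0, "dz": 0, "claw": 0},
    {"ax": 0, "ay": 0, "az": 0, "dx": -3, "dy": 0, "dz": 0, "claw": 0},
    {"ax": 0, "ay": 0, "az": 0, "dx": -3, "dy": 0, "dz": 0, "claw": 0},
    {"ax": 0, "ay": 0, "az": 0, "dx": -3, "dy": 0, "dz": 0, "claw": 0},
    {"ax": 0, "ay": 0, "az": 0, "dx": -3, "dy": 0, "dz": 0, "claw": 0},
    {"ax": 0, "ay": 0, "az": 0, "dx": -3, "dy": 0, "dz": 0, "claw": 0},
    {"ax": 0, "ay": 0, "az": 0, "dx": -3, "dy": 0, "dz": 0, "claw": 0},
    {"ax": 0, "ay": 0, "az": 0, "dx": -3, "dy": 0, "dz": 0, "claw": 0},
    {"ax": 0, "ay": 0, "az": 0, "dx": -3, "dy": 0, "dz": 0, "claw": 0},
    {"ax": 0, "ay": 0, "az": 0, "dx": -3, "dy": 0, "dz": 0, "claw": 0},
    {"ax": 0, "ay": 0, "az": 0, "dx": -3, "dy": 0, "dz": 0, "claw": 0},
    {"ax": 0, "ay": 0, "az": 0, "dx": -2, "dy": 0, "dz": 0, "claw": 0},
    {"ax": 0, "ay": 0, "az": 0, "dx": -2, "dy": 0, "dz": 0, "claw": 0},
    {"ax": 0, "ay": 0, "az": 0, "dx": -2, "dy": 0, "dz": 0, "claw": 0},
    {"ax": 0, "ay": 0, "az": 0, "dx": -2, "dy": 0, "dz": 0, "claw": 0}
  ]
}}

```text
time_s: 12.5
tcp_pos: [0.6021, 0.1175, 0.114]
ee_rot: [[0.993, 0.119, 0.002], [0.119, -0.993, 0.001], [0.002, -0.001, -1.0]]
wrist_force: [1.6, 0.1, -2.7]
gripper_width: 0.161
gripper_force: 30.0
```

```bash
python3 - <<'E'
from h import *
p,R,s=st(); print('bin',inbin(p[:2]))
t=snap('top','t5')
cv2.imwrite('pics/t5c.png',cv2.resize(t['frame'][150:240,180:270],(500,500),interpolation=cv2.INTER_CUBIC))
E
```

```text
t 12.5 tcp [602.1 117.5 114. ] yaw 6.85 z [ 0.002  0.001 -1.   ] j [ 26.1  27.1 -10.5   0.  -52.3  70.7] F [ 1.6  0.1 -2.7] M [ 0.02 -0.79 -0.06] w 13.974747716336818 gf 29.999262155033648
bin [ 49.8323 -48.8364]
```

View pics/t5c.png

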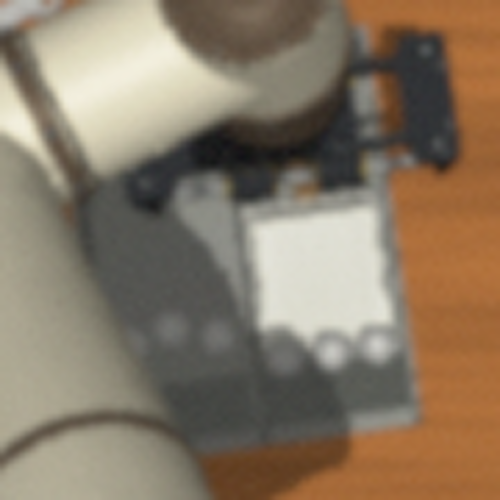

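Emit:
{"name": "play_rows", "arguments": {
  "steps": [
    {"ax": 0, "ay": 0, "az": 0, "dx": -1, "dy": 0, "dz": 0, "claw": 0},
    {"ax": 0, "ay": 0, "az": 0, "dx": -1, "dy": 0, "dz": 0, "claw": 0},
    {"ax": 0, "ay": 0, "az": 0, "dx": -1, "dy": 0, "dz": 0, "claw": 0},
    {"ax": 0, "ay": 0, "az": 0, "dx": -1, "dy": 0, "dz": 0, "claw": 0},
    {"ax": 0, "ay": 0, "az": 0, "dx": 0, "dy": 0, "dz": 0, "claw": 0}
  ]
}}

```text
time_s: 13.05
tcp_pos: [0.5967, 0.1165, 0.1134]
ee_rot: [[0.993, 0.119, -0.001], [0.119, -0.993, -0.0], [-0.001, 0.0, -1.0]]
wrist_force: [-0.4, -0.1, -3.9]
gripper_width: 0.156
gripper_force: 30.0
```

```bash
cat > tilt.py <<'E'
from h import *
p,R,s=st(); b=inbin(p[:2]); print('bin',b)
def pose(a,clr=1.0):
    a=np.radians(a); zl=7+90*np.sin(a); xl=-55-(zl-6)/np.tan(np.radians(50))+clr
    return np.array([xl+100*np.cos(a)+107.2*np.sin(a), zl-100*np.sin(a)+107.2*np.cos(a)])
cur=np.array([b[0],p[2]]); a0=0
for a in range(2,26,2):
    n=pose(a); d=n-cur; t=np.radians(a0)
    # tool axes in bin x,z plane: tool z=(-sin t.., -cos t); handle up=(sin t,cos t); tool x=(cos t,-sin t)
    dx=d@[np.cos(t),-np.sin(t)]; dz=-(d@[np.sin(t),np.cos(t)])
    print(a,n.round(1),'dx %.1f dz %.1f'%(dx,dz)); cur=n; a0=a
E
python3 tilt.py
```

```text
t 13.05 tcp [596.7 116.5 113.4] yaw 6.84 z [-0.001 -0.    -1.   ] j [ 26.3  26.7 -11.2  -0.  -52.2  70.6] F [-0.4 -0.1 -3.9] M [-0.07 -0.1   0.02] w 13.600670904504984 gf 29.99915690626949
bin [ 44.3504 -49.229 ]
2 [ 46.2 113.8] dx 1.9 dz -0.3
4 [ 47.1 113.2] dx 0.9 dz 0.5
6 [ 47.9 112.6] dx 0.8 dz 0.6
8 [ 48.6 111.8] dx 0.8 dz 0.7
10 [ 49.1 110.8] dx 0.7 dz 0.8
12 [ 49.6 109.8] dx 0.6 dz 1.0
14 [ 49.9 108.6] dx 0.5 dz 1.1
16 [ 50.  107.3] dx 0.5 dz 1.2
18 [ 50.1 105.9] dx 0.4 dz 1.4
20 [ 50.  104.3] dx 0.4 dz 1.5
22 [ 49.7 102.6] dx 0.4 dz 1.6
24 [ 49.4 100.9] dx 0.3 dz 1.8
```

Emit:
{"name": "play_rows", "arguments": {
  "steps": [
    {"ax": 0, "ay": -2, "az": 0, "dx": 1.5, "dy": 0, "dz": -0.5, "claw": 0},
    {"ax": 0, "ay": -2, "az": 0, "dx": 0.9, "dy": 0, "dz": 0.4, "claw": 0},
    {"ax": 0, "ay": -2, "az": 0, "dx": 0.8, "dy": 0, "dz": 0.5, "claw": 0},
    {"ax": 0, "ay": -2, "az": 0, "dx": 0.8, "dy": 0, "dz": 0.7, "claw": 0},
    {"ax": 0, "ay": -2, "az": 0, "dx": 0.7, "dy": 0, "dz": 0.8, "claw": 0},
    {"ax": 0, "ay": -2, "az": 0, "dx": 0.6, "dy": 0, "dz": 1, "claw": 0},
    {"ax": 0, "ay": -2, "az": 0, "dx": 0.5, "dy": 0, "dz": 1.1, "claw": 0},
    {"ax": 0, "ay": -2, "az": 0, "dx": 0.5, "dy": 0, "dz": 1.2, "claw": 0},
    {"ax": 0, "ay": -2, "az": 0, "dx": 0.4, "dy": 0, "dz": 1.4, "claw": 0},
    {"ax": 0, "ay": -2, "az": 0, "dx": 0.4, "dy": 0, "dz": 1.5, "claw": 0},
    {"ax": 0, "ay": 0, "az": 0, "dx": 0, "dy": 0, "dz": 0, "claw": 0},
    {"ax": 0, "ay": 0, "az": 0, "dx": 0, "dy": 0, "dz": 0, "claw": 0}
  ]
}}

```text
time_s: 14.25
tcp_pos: [0.6026, 0.1173, 0.1046]
ee_rot: [[0.933, 0.119, -0.339], [0.112, -0.993, -0.041], [-0.342, 0.0, -0.94]]
wrist_force: [0.4, -0.5, -4.0]
gripper_width: 0.159
gripper_force: 30.0
```

```bash
python3 - <<'E'
from h import *
p,R,s=st(); print('bin',inbin(p[:2]))
t=snap('top','t6')
cv2.imwrite('pics/t6c.png',cv2.resize(t['frame'][150:240,180:270],(500,500),interpolation=cv2.INTER_CUBIC))
E
```

```text
t 14.25 tcp [602.6 117.3 104.6] yaw 6.83 z [-0.339 -0.041 -0.94 ] j [ 23.3  37.3   6.3  -5.7 -78.3  75.6] F [ 0.4 -0.5 -4. ] M [ 0.   -1.19  0.05] w 13.811507081460617 gf 29.99978670850396
bin [ 50.3359 -49.1173]
```

View pics/t6c.png

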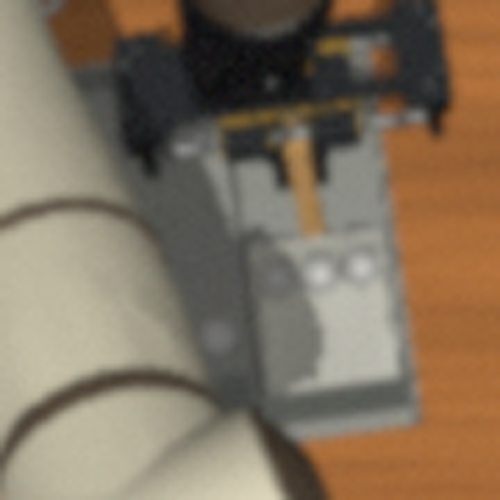

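Emit:
{"name": "play_rows", "arguments": {
  "steps": [
    {"ax": 0, "ay": 0, "az": 0, "dx": -1.7, "dy": 0, "dz": -4.7, "claw": 0},
    {"ax": 0, "ay": 0, "az": 0, "dx": -3.4, "dy": 0, "dz": -9.4, "claw": 0},
    {"ax": 0, "ay": 0, "az": 0, "dx": -5.1, "dy": 0, "dz": -14.1, "claw": 0},
    {"ax": 0, "ay": 0, "az": 0, "dx": -6.8, "dy": 0, "dz": -18.8, "claw": 0},
    {"ax": 0, "ay": 0, "az": 0, "dx": -6.8, "dy": 0, "dz": -18.8, "claw": 0},
    {"ax": 0, "ay": 0, "az": 0, "dx": -6.8, "dy": 0, "dz": -18.8, "claw": 0},
    {"ax": 0, "ay": 0, "az": 0, "dx": -6.8, "dy": 0, "dz": -18.8, "claw": 0},
    {"ax": 0, "ay": 0, "az": 0, "dx": -6.8, "dy": 0, "dz": -18.8, "claw": 0},
    {"ax": 0, "ay": 0, "az": 0, "dx": -6.8, "dy": 0, "dz": -18.8, "claw": 0},
    {"ax": 0, "ay": 0, "az": 0, "dx": -6.8, "dy": 0, "dz": -18.8, "claw": 0},
    {"ax": 0, "ay": 0, "az": 0, "dx": -3.4, "dy": 0, "dz": -9.4, "claw": 0},
    {"ax": 0, "ay": 0, "az": 0, "dx": 0, "dy": 0, "dz": 0, "claw": 0}
  ]
}}

```text
time_s: 15.5
tcp_pos: [0.6034, 0.1174, 0.2877]
ee_rot: [[0.935, 0.119, -0.335], [0.113, -0.993, -0.039], [-0.337, -0.001, -0.941]]
wrist_force: [0.6, 0.7, -3.1]
gripper_width: 0.155
gripper_force: 30.0
```

```bash
cat >> h.py <<'E'
BOWL=np.array([498.,-106.])
E
python3 - <<'E'
from h import *
p,R,s=st()
delta(p,R,(498,-267,p[2]))
print('turn',R.T@[0,0,-97.])
E
```

```text
t 15.5 tcp [603.4 117.4 287.7] yaw 6.87 z [-0.335 -0.039 -0.941] j [ 23.3  30.   20.2  -5.6 -99.1  73.6] F [ 0.6  0.7 -3.1] M [ 0.12 -1.22  0.03] w 13.523040112714986 gf 29.999621179886162
shift(tool mm) [-141.8  369.1   50.4] turn None
turn [32.7043  0.1023 91.3204]
```

Emit:
{"name": "play_rows", "arguments": {
  "steps": [
    {"ax": 0, "ay": 0, "az": 0, "dx": -6.4, "dy": 16.8, "dz": 2.3, "claw": 0},
    {"ax": 0, "ay": 0, "az": 0, "dx": -12.9, "dy": 33.6, "dz": 4.6, "claw": 0},
    {"ax": 0, "ay": 0, "az": 0, "dx": -12.9, "dy": 33.6, "dz": 4.6, "claw": 0},
    {"ax": 0, "ay": 0, "az": 0, "dx": -12.9, "dy": 33.6, "dz": 4.6, "claw": 0},
    {"ax": 0, "ay": 0, "az": 0, "dx": -12.9, "dy": 33.6, "dz": 4.6, "claw": 0},
    {"ax": 0, "ay": 0, "az": 0, "dx": -12.9, "dy": 33.6, "dz": 4.6, "claw": 0},
    {"ax": 0, "ay": 0, "az": 0, "dx": -12.9, "dy": 33.6, "dz": 4.6, "claw": 0},
    {"ax": 0, "ay": 0, "az": 0, "dx": -12.9, "dy": 33.6, "dz": 4.6, "claw": 0},
    {"ax": 0, "ay": 0, "az": 0, "dx": -12.9, "dy": 33.6, "dz": 4.6, "claw": 0},
    {"ax": 0, "ay": 0, "az": 0, "dx": -12.9, "dy": 33.6, "dz": 4.6, "claw": 0},
    {"ax": 0, "ay": 0, "az": 0, "dx": -12.9, "dy": 33.6, "dz": 4.6, "claw": 0},
    {"ax": 0, "ay": 0, "az": 0, "dx": -6.4, "dy": 16.8, "dz": 2.3, "claw": 0},
    {"ax": 0, "ay": 0, "az": 0, "dx": 0, "dy": 0, "dz": 0, "claw": 0}
  ]
}}

```text
time_s: 16.8
tcp_pos: [0.4956, -0.2696, 0.2849]
ee_rot: [[0.933, 0.115, -0.342], [0.109, -0.993, -0.039], [-0.344, -0.001, -0.939]]
wrist_force: [-0.1, 1.0, -3.3]
gripper_width: 0.157
gripper_force: 30.0
```

Emit:
{"name": "play_rows", "arguments": {
  "steps": [
    {"ax": 1.4, "ay": 0, "az": 3.8, "dx": 0, "dy": 0, "dz": 0, "claw": 0},
    {"ax": 2.7, "ay": 0, "az": 7.6, "dx": 0, "dy": 0, "dz": 0, "claw": 0},
    {"ax": 2.7, "ay": 0, "az": 7.6, "dx": 0, "dy": 0, "dz": 0, "claw": 0},
    {"ax": 2.7, "ay": 0, "az": 7.6, "dx": 0, "dy": 0, "dz": 0, "claw": 0},
    {"ax": 2.7, "ay": 0, "az": 7.6, "dx": 0, "dy": 0, "dz": 0, "claw": 0},
    {"ax": 2.7, "ay": 0, "az": 7.6, "dx": 0, "dy": 0, "dz": 0, "claw": 0},
    {"ax": 2.7, "ay": 0, "az": 7.6, "dx": 0, "dy": 0, "dz": 0, "claw": 0},
    {"ax": 2.7, "ay": 0, "az": 7.6, "dx": 0, "dy": 0, "dz": 0, "claw": 0},
    {"ax": 2.7, "ay": 0, "az": 7.6, "dx": 0, "dy": 0, "dz": 0, "claw": 0},
    {"ax": 2.7, "ay": 0, "az": 7.6, "dx": 0, "dy": 0, "dz": 0, "claw": 0},
    {"ax": 2.7, "ay": 0, "az": 7.6, "dx": 0, "dy": 0, "dz": 0, "claw": 0},
    {"ax": 2.7, "ay": 0, "az": 7.6, "dx": 0, "dy": 0, "dz": 0, "claw": 0},
    {"ax": 1.4, "ay": 0, "az": 3.8, "dx": 0, "dy": 0, "dz": 0, "claw": 0},
    {"ax": 0, "ay": 0, "az": 0, "dx": 0, "dy": 0, "dz": 0, "claw": 0},
    {"ax": 0, "ay": 0, "az": 0, "dx": 0, "dy": 0, "dz": 0, "claw": 0}
  ]
}}

```text
time_s: 18.3
tcp_pos: [0.4971, -0.267, 0.2856]
ee_rot: [[0.0, -1.0, -0.009], [-0.942, -0.003, 0.335], [-0.335, 0.008, -0.942]]
wrist_force: [0.4, -1.3, -3.5]
gripper_width: 0.159
gripper_force: 30.0
```

```bash
cat > dump.py <<'E'
# rows from the current pitch to 55 deg mouth down over the bowl
from h import *
p,R,s=st()
md=-R[:2,0]/np.linalg.norm(R[:2,0]); a0=-np.degrees(np.arctan2(-R[2,0],np.hypot(*R[:2,0]))); print('mouth yaw',np.degrees(np.arctan2(md[1],md[0])),'theta',a0)
def pose(a):
    zl=np.interp(a,[-20,20,60],[218,127,127]); t=np.radians(a)
    rx=-100*np.cos(t)+107.2*np.sin(t); rz=100*np.sin(t)+107.2*np.cos(t)
    xy=BOWL+md*(-30+rx); return np.array([xy[0],xy[1],zl+rz])
print('first shift',R.T@(pose(a0)-p), pose(a0))
cur=pose(a0); Rc=R.copy(); ang=a0
for a in list(np.arange(-16,56,4)):
    n=pose(a); d=Rc.T@(n-cur); print('%5.1f dx %.1f dy %.1f dz %.1f ay %.2f'%(a,*d,a-ang), n.round(0)); Rc=Rc@Ro.from_euler('y',a-ang,degrees=True).as_matrix(); cur=n; ang=a
E
python3 dump.py; python3 - <<'E'
from h import *
t=snap('top','t7')
cv2.imwrite('pics/t7c.png',cv2.resize(t['frame'][140:260,260:400],(700,600),interpolation=cv2.INTER_CUBIC))
E
```

```text
t 18.3 tcp [ 497.1 -267.   285.6] yaw -89.99 z [-0.009  0.335 -0.942] j [-21.9  20.2   9.1 -17.9 -87.1  24.2] F [ 0.4 -1.3 -3.5] M [-1.28  0.09 -0.04] w 13.864797979444019 gf 29.99986938200891
mouth yaw 90.00504693728907 theta -19.56810159011998
first shift [-0.5103 -0.8875  1.2987] [ 498.0141 -266.1286  284.5333]
-16.0 dx -4.1 dy -0.0 dz 1.6 ay 3.57 [ 498. -262.  284.]
-12.0 dx -5.2 dy -0.0 dz 2.0 ay 4.00 [ 498. -256.  284.]
 -8.0 dx -5.8 dy -0.0 dz 2.2 ay 4.00 [ 498. -250.  283.]
 -4.0 dx -6.5 dy -0.0 dz 2.3 ay 4.00 [ 498. -243.  282.]
  0.0 dx -7.1 dy -0.0 dz 2.4 ay 4.00 [ 498. -236.  280.]
  4.0 dx -7.7 dy -0.0 dz 2.4 ay 4.00 [ 498. -228.  277.]
  8.0 dx -8.4 dy -0.0 dz 2.4 ay 4.00 [ 498. -220.  274.]
 12.0 dx -9.0 dy -0.1 dz 2.3 ay 4.00 [ 498. -212.  271.]
 16.0 dx -9.6 dy -0.1 dz 2.2 ay 4.00 [ 498. -203.  267.]
 20.0 dx -10.2 dy -0.1 dz 2.0 ay 4.00 [ 498. -193.  262.]
 24.0 dx -7.7 dy 0.0 dz -6.7 ay 4.00 [ 498. -184.  266.]
 28.0 dx -7.7 dy -0.0 dz -6.7 ay 4.00 [ 498. -174.  269.]
 32.0 dx -7.7 dy -0.0 dz -6.7 ay 4.00 [ 498. -164.  271.]
 36.0 dx -7.7 dy -0.0 dz -6.7 ay 4.00 [ 498. -154.  273.]
 40.0 dx -7.7 dy -0.0 dz -6.7 ay 4.00 [ 498. -144.  273.]
 44.0 dx -7.7 dy -0.0 dz -6.7 ay 4.00 [ 498. -133.  274.]
 48.0 dx -7.7 dy -0.0 dz -6.7 ay 4.00 [ 498. -123.  273.]
 52.0 dx -7.7 dy -0.0 dz -6.7 ay 4.00 [ 498. -113.  272.]
```

View pics/t7c.png

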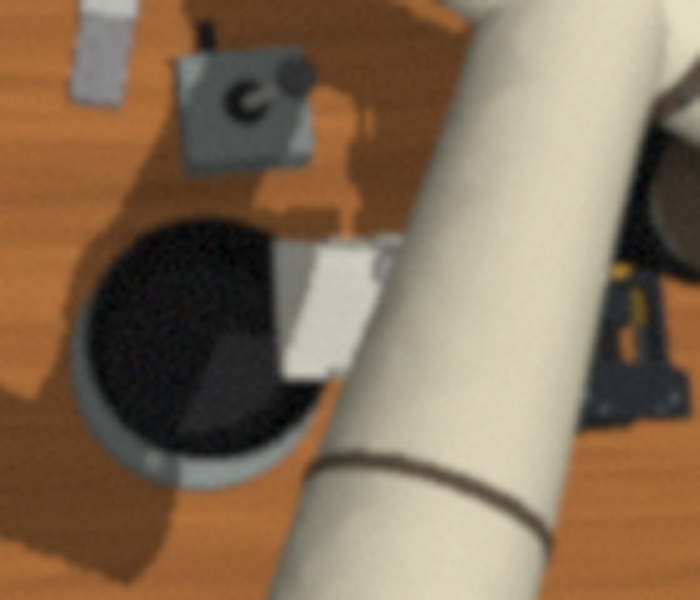

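Emit:
{"name": "play_rows", "arguments": {
  "steps": [
    {"ax": 0, "ay": 3.6, "az": 0, "dx": -4.6, "dy": -0.9, "dz": 2.5, "claw": 0},
    {"ax": 0, "ay": 4, "az": 0, "dx": -5.2, "dy": 0, "dz": 2, "claw": 0},
    {"ax": 0, "ay": 4, "az": 0, "dx": -5.8, "dy": 0, "dz": 2.2, "claw": 0},
    {"ax": 0, "ay": 4, "az": 0, "dx": -6.5, "dy": 0, "dz": 2.3, "claw": 0},
    {"ax": 0, "ay": 4, "az": 0, "dx": -7.1, "dy": 0, "dz": 2.4, "claw": 0},
    {"ax": 0, "ay": 4, "az": 0, "dx": -7.7, "dy": 0, "dz": 2.4, "claw": 0},
    {"ax": 0, "ay": 4, "az": 0, "dx": -8.4, "dy": 0, "dz": 2.4, "claw": 0},
    {"ax": 0, "ay": 4, "az": 0, "dx": -9, "dy": 0, "dz": 2.3, "claw": 0},
    {"ax": 0, "ay": 4, "az": 0, "dx": -9.6, "dy": 0, "dz": 2.2, "claw": 0},
    {"ax": 0, "ay": 4, "az": 0, "dx": -10.2, "dy": 0, "dz": 2, "claw": 0},
    {"ax": 0, "ay": 4, "az": 0, "dx": -7.7, "dy": 0, "dz": -6.7, "claw": 0},
    {"ax": 0, "ay": 4, "az": 0, "dx": -7.7, "dy": 0, "dz": -6.7, "claw": 0},
    {"ax": 0, "ay": 4, "az": 0, "dx": -7.7, "dy": 0, "dz": -6.7, "claw": 0},
    {"ax": 0, "ay": 4, "az": 0, "dx": -7.7, "dy": 0, "dz": -6.7, "claw": 0},
    {"ax": 0, "ay": 4, "az": 0, "dx": -7.7, "dy": 0, "dz": -6.7, "claw": 0},
    {"ax": 0, "ay": 4, "az": 0, "dx": -7.7, "dy": 0, "dz": -6.7, "claw": 0},
    {"ax": 0, "ay": 0, "az": 0, "dx": 0, "dy": 0, "dz": 0, "claw": 0},
    {"ax": 0, "ay": 0, "az": 0, "dx": 0, "dy": 0, "dz": 0, "claw": 0},
    {"ax": 0, "ay": 0, "az": 0, "dx": 0, "dy": 0, "dz": 0, "claw": 0},
    {"ax": 0, "ay": 0, "az": 0, "dx": 0, "dy": 0, "dz": 0, "claw": 0}
  ]
}}

```text
time_s: 20.35
tcp_pos: [0.4983, -0.1347, 0.2746]
ee_rot: [[0.004, -1.0, -0.004], [-0.72, 0.001, -0.694], [0.694, 0.006, -0.72]]
wrist_force: [0.2, -0.2, -2.1]
gripper_width: 0.158
gripper_force: 30.0
```

```bash
python3 - <<'E'
from h import *
p,R,s=st()
a=[]
for n in('top','scene'):
    c=snap(n,n+'8'); P=cloud(c); m=pts(P,(.41,.59,-.2,-.02),.03,.075)
    print(n,m.sum())
    a.append(c['frame'])
cv2.imwrite('pics/d8.png',np.hstack([cv2.resize(a[0][160:260,260:360],(400,400),interpolation=cv2.INTER_CUBIC),cv2.resize(a[1][140:240,145:245],(400,400),interpolation=cv2.INTER_CUBIC)]))
E
```

```text
t 20.35 tcp [ 498.3 -134.7  274.6] yaw -89.71 z [-0.004 -0.694 -0.72 ] j [ 21.1  12.2 -33.9  43.5 -70.  -46.2] F [ 0.2 -0.2 -2.1] M [1.91 0.04 0.02] w 13.7867071935327 gf 29.99963031616062
top 431
scene 1909
```

View pics/d8.png

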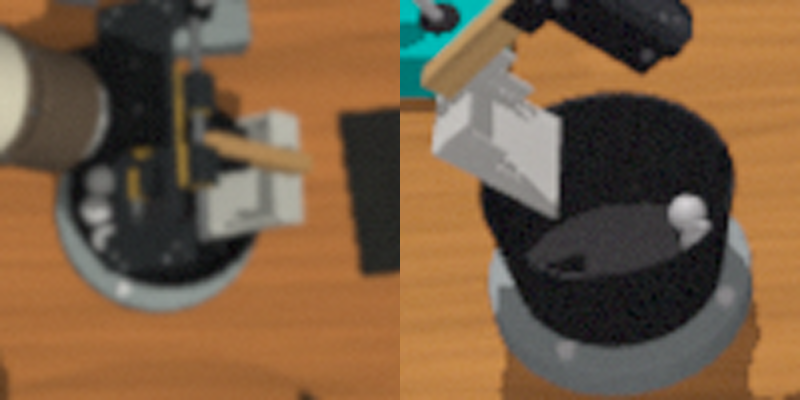

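Emit:
{"name": "play_rows", "arguments": {
  "steps": [
    {"ax": 0, "ay": -4, "az": 0, "dx": 0, "dy": 0, "dz": 0, "claw": 0},
    {"ax": 0, "ay": -5, "az": 0, "dx": 0, "dy": 0, "dz": 0, "claw": 0},
    {"ax": 0, "ay": -5, "az": 0, "dx": 0, "dy": 0, "dz": 0, "claw": 0},
    {"ax": 0, "ay": -5, "az": 0, "dx": 0, "dy": 0, "dz": 0, "claw": 0},
    {"ax": 0, "ay": -5, "az": 0, "dx": 0, "dy": 0, "dz": 0, "claw": 0},
    {"ax": 0, "ay": -5, "az": 0, "dx": 0, "dy": 0, "dz": 0, "claw": 0},
    {"ax": 0, "ay": -5, "az": 0, "dx": 0, "dy": 0, "dz": 0, "claw": 0},
    {"ax": 0, "ay": -5, "az": 0, "dx": 0, "dy": 0, "dz": 0, "claw": 0},
    {"ax": 0, "ay": -5, "az": 0, "dx": 0, "dy": 0, "dz": 0, "claw": 0},
    {"ax": 0, "ay": 0, "az": 0, "dx": 0, "dy": 0, "dz": -12, "claw": 0},
    {"ax": 0, "ay": 0, "az": 0, "dx": 0, "dy": 0, "dz": -12, "claw": 0}
  ]
}}

```text
time_s: 21.55
tcp_pos: [0.498, -0.1353, 0.299]
ee_rot: [[-0.001, -1.0, -0.008], [-1.0, 0.001, -0.003], [0.003, 0.008, -1.0]]
wrist_force: [-0.1, 0.9, -0.7]
gripper_width: 0.162
gripper_force: 30.0
```

Emit:
{"name": "play_rows", "arguments": {
  "steps": [
    {"ax": 0, "ay": 0, "az": -8, "dx": 0, "dy": 0, "dz": 0, "claw": 0},
    {"ax": 0, "ay": 0, "az": -8, "dx": 0, "dy": 0, "dz": 0, "claw": 0},
    {"ax": 0, "ay": 0, "az": -8, "dx": 0, "dy": 0, "dz": 0, "claw": 0},
    {"ax": 0, "ay": 0, "az": -8, "dx": 0, "dy": 0, "dz": 0, "claw": 0},
    {"ax": 0, "ay": 0, "az": -8, "dx": 0, "dy": 0, "dz": 0, "claw": 0},
    {"ax": 0, "ay": 0, "az": -8, "dx": 0, "dy": 0, "dz": 0, "claw": 0},
    {"ax": 0, "ay": 0, "az": -8, "dx": 0, "dy": 0, "dz": 0, "claw": 0},
    {"ax": 0, "ay": 0, "az": -8, "dx": 0, "dy": 0, "dz": 0, "claw": 0},
    {"ax": 0, "ay": 0, "az": -8, "dx": 0, "dy": 0, "dz": 0, "claw": 0},
    {"ax": 0, "ay": 0, "az": -8, "dx": 0, "dy": 0, "dz": 0, "claw": 0},
    {"ax": 0, "ay": 0, "az": -8, "dx": 0, "dy": 0, "dz": 0, "claw": 0},
    {"ax": 0, "ay": 0, "az": -8, "dx": 0, "dy": 0, "dz": 0, "claw": 0},
    {"ax": 0, "ay": 0, "az": 0, "dx": 0, "dy": 0, "dz": 0, "claw": 0},
    {"ax": 0, "ay": 0, "az": 0, "dx": 0, "dy": 0, "dz": 0, "claw": 0}
  ]
}}

```text
time_s: 22.95
tcp_pos: [0.4984, -0.134, 0.2987]
ee_rot: [[0.995, 0.103, -0.006], [0.103, -0.995, -0.002], [-0.006, 0.001, -1.0]]
wrist_force: [-0.2, 0.7, -2.1]
gripper_width: 0.158
gripper_force: 30.0
```

```bash
python3 - <<'E'
from h import *
p,R,s=st()
delta(p,R,(652.2,222,300),Rdown(6.8))
E
```

```text
t 22.95 tcp [ 498.4 -134.   298.7] yaw 5.92 z [-0.006 -0.002 -1.   ] j [  3.    9.2  -8.4   0.1 -72.8  92.9] F [-0.2  0.7 -2.1] M [-0.07  0.03 -0.02] w 13.787453990104053 gf 29.99954581260681
shift(tool mm) [ 189.7 -338.2   -2.8] turn [ 0.05  0.37 -0.88]
```

Emit:
{"name": "play_rows", "arguments": {
  "steps": [
    {"ax": 0, "ay": 0, "az": 0, "dx": 9.5, "dy": -17, "dz": 0, "claw": 0},
    {"ax": 0, "ay": 0, "az": 0, "dx": 19, "dy": -34, "dz": 0, "claw": 0},
    {"ax": 0, "ay": 0, "az": 0, "dx": 19, "dy": -34, "dz": 0, "claw": 0},
    {"ax": 0, "ay": 0, "az": 0, "dx": 19, "dy": -34, "dz": 0, "claw": 0},
    {"ax": 0, "ay": 0, "az": 0, "dx": 19, "dy": -34, "dz": 0, "claw": 0},
    {"ax": 0, "ay": 0, "az": 0, "dx": 19, "dy": -34, "dz": 0, "claw": 0},
    {"ax": 0, "ay": 0, "az": 0, "dx": 19, "dy": -34, "dz": 0, "claw": 0},
    {"ax": 0, "ay": 0, "az": 0, "dx": 19, "dy": -34, "dz": 0, "claw": 0},
    {"ax": 0, "ay": 0, "az": 0, "dx": 19, "dy": -34, "dz": 0, "claw": 0},
    {"ax": 0, "ay": 0, "az": 0, "dx": 19, "dy": -33, "dz": 0, "claw": 0},
    {"ax": 0, "ay": 0.4, "az": -0.9, "dx": 9.5, "dy": -16, "dz": 0, "claw": 0},
    {"ax": 0, "ay": 0, "az": 0, "dx": 0, "dy": 0, "dz": 0, "claw": 0},
    {"ax": 0, "ay": 0, "az": 0, "dx": 0, "dy": 0, "dz": 0, "claw": 0}
  ]
}}

```text
time_s: 24.25
tcp_pos: [0.6516, 0.222, 0.2963]
ee_rot: [[0.993, 0.12, -0.001], [0.12, -0.993, -0.001], [-0.001, 0.001, -1.0]]
wrist_force: [-0.1, 0.1, -2.4]
gripper_width: 0.161
gripper_force: 30.0
```

```bash
python3 - <<'E'
from h import *
p,R,s=st(); print(inbin(p[:2]))
delta(p,R,(652.2,222,119),Rdown(6.8))
P=cloud(snap('wrist','w9'))
print(rect(P,(.5,.73,.03,.30),.046,.056))
q=P[pts(P,(.5,.73,.03,.30),.046,.056)]*1000; b=np.array([inbin(x) for x in q[:,:2]])
k=b[(b[:,0]>60)&(b[:,0]<140)]; print(np.percentile(k[k[:,1]>60,1],[2,50,98]) if (k[:,1]>60).any() else 0, np.percentile(k[abs(k[:,1])<20,1],[2,50,98]), np.percentile(k[k[:,1]<-60,1],[2,50,98]) if (k[:,1]<-60).any() else 0)
# gap between scoop sides in view
q=P[pts(P,(.5,.73,.12,.30),.205,.235)]*1000; b=np.array([inbin(x) for x in q[:,:2]]); print('scoop y range',np.percentile(b[:,1],[1,99]),np.percentile(b[:,0],[1,99]))
E
```

```text
t 24.25 tcp [651.6 222.  296.3] yaw 6.88 z [-0.001 -0.001 -1.   ] j [ 32.3  26.8  16.5   0.  -79.7  64.6] F [-0.1  0.1 -2.4] M [-0.19  0.03  0.  ] w 13.968200637227344 gf 29.999709399417043
[111.3491  49.0736]
shift(tool mm) [  0.8  -0.1 177.3] turn [0.06 0.07 0.08]
(1397, array([617.6, 167.5, 149.9, 200.5,   6.7]), array([654. , 155.9,  52.4]))
[94.9914 96.6784 98.9776] [-2.9088 -0.4984  1.2179] [-100.8208  -97.6781  -96.3595]
scoop y range [ 7.2626 90.5135] [ 78.9446 122.1781]
```

Emit:
{"name": "play_rows", "arguments": {
  "steps": [
    {"ax": 0, "ay": 0, "az": 0, "dx": 0.8, "dy": 0.4, "dz": 20, "claw": 0},
    {"ax": 0, "ay": 0, "az": 0, "dx": 0, "dy": 0, "dz": 30, "claw": 0},
    {"ax": 0, "ay": 0, "az": 0, "dx": 0, "dy": 0, "dz": 30, "claw": 0},
    {"ax": 0, "ay": 0, "az": 0, "dx": 0, "dy": 0, "dz": 20, "claw": 0},
    {"ax": 0, "ay": 0, "az": 0, "dx": 0, "dy": 0, "dz": 20, "claw": 0},
    {"ax": 0, "ay": 0, "az": 0, "dx": 0, "dy": 0, "dz": 20, "claw": 0},
    {"ax": 0, "ay": 0, "az": 0, "dx": 0, "dy": 0, "dz": 15, "claw": 0},
    {"ax": 0, "ay": 0, "az": 0, "dx": 0, "dy": 0, "dz": 10, "claw": 0},
    {"ax": 0, "ay": 0, "az": 0, "dx": 0, "dy": 0, "dz": 5, "claw": 0},
    {"ax": 0, "ay": 0, "az": 0, "dx": 0, "dy": 0, "dz": 3, "claw": 0},
    {"ax": 0, "ay": 0, "az": 0, "dx": 0, "dy": 0, "dz": 0, "claw": 0},
    {"ax": 0, "ay": 0, "az": 0, "dx": 0, "dy": 0, "dz": 0, "claw": 0}
  ]
}}

```text
time_s: 25.5
tcp_pos: [0.6531, 0.2216, 0.1247]
ee_rot: [[0.993, 0.121, 0.001], [0.121, -0.993, 0.001], [0.002, -0.0, -1.0]]
wrist_force: [0.6, 0.2, -1.2]
gripper_width: 0.16
gripper_force: 30.0
```

```bash
python3 - <<'E'
from h import *
p,R,s=st(); print(inbin(p[:2]))
delta(p,R,(p[0],p[1],114),Rdown(6.8))
E
```

```text
t 25.5 tcp [653.1 221.6 124.7] yaw 6.93 z [ 0.001  0.001 -1.   ] j [ 32.1  33.1   2.2   0.  -59.   64.8] F [ 0.6  0.2 -1.2] M [-0.07  0.05 -0.03] w 13.887476792793041 gf 29.999778452329338
[112.8509  48.4799]
shift(tool mm) [-0.   0.  10.7] turn [-0.02 -0.09  0.13]
```

Emit:
{"name": "play_rows", "arguments": {
  "steps": [
    {"ax": 0, "ay": 0, "az": 0, "dx": 0, "dy": 0, "dz": 4, "claw": 0},
    {"ax": 0, "ay": 0, "az": 0, "dx": 0, "dy": 0, "dz": 3, "claw": 0},
    {"ax": 0, "ay": 0, "az": 0, "dx": 0, "dy": 0, "dz": 2, "claw": 0},
    {"ax": 0, "ay": 0, "az": 0, "dx": 0, "dy": 0, "dz": 1, "claw": 0},
    {"ax": 0, "ay": 0, "az": 0, "dx": 0, "dy": 0, "dz": 0, "claw": 0},
    {"ax": 0, "ay": 0, "az": 0, "dx": 0, "dy": 0, "dz": 0, "claw": 0}
  ]
}}

```text
time_s: 26.1
tcp_pos: [0.6528, 0.2215, 0.1138]
ee_rot: [[0.993, 0.121, 0.0], [0.121, -0.993, 0.0], [0.0, 0.0, -1.0]]
wrist_force: [-1.0, 0.3, -2.4]
gripper_width: 0.157
gripper_force: 30.0
```

Emit:
{"name": "play_rows", "arguments": {
  "steps": [
    {"ax": 0, "ay": 0, "az": 0, "dx": -3, "dy": 0, "dz": 0, "claw": 0},
    {"ax": 0, "ay": 0, "az": 0, "dx": -4, "dy": 0, "dz": 0, "claw": 0},
    {"ax": 0, "ay": 0, "az": 0, "dx": -4, "dy": 0, "dz": 0, "claw": 0},
    {"ax": 0, "ay": 0, "az": 0, "dx": -4, "dy": 0, "dz": 0, "claw": 0},
    {"ax": 0, "ay": 0, "az": 0, "dx": -4, "dy": 0, "dz": 0, "claw": 0},
    {"ax": 0, "ay": 0, "az": 0, "dx": -3, "dy": 0, "dz": 0, "claw": 0},
    {"ax": 0, "ay": 0, "az": 0, "dx": -2, "dy": 0, "dz": 0, "claw": 0},
    {"ax": 0, "ay": 0, "az": 0, "dx": 0, "dy": 0, "dz": 0, "claw": 0}
  ]
}}

```text
time_s: 26.9
tcp_pos: [0.6286, 0.2186, 0.1139]
ee_rot: [[0.993, 0.121, -0.0], [0.121, -0.993, -0.0], [-0.0, 0.0, -1.0]]
wrist_force: [0.7, 1.2, -2.1]
gripper_width: 0.162
gripper_force: 30.0
```

```bash
python3 - <<'E'
from h import *
p,R,s=st(); print(inbin(p[:2]))
E
```

```text
t 26.9 tcp [628.6 218.6 113.9] yaw 6.93 z [-0. -0. -1.] j [ 33.1  31.6  -2.3  -0.  -56.1  63.9] F [ 0.7  1.2 -2.1] M [-0.14  0.03 -0.01] w 14.059618212186564 gf 29.99984673690051
[88.1625 48.3615]
```

Emit:
{"name": "play_rows", "arguments": {
  "steps": [
    {"ax": 0, "ay": 0, "az": 0, "dx": -2, "dy": 0, "dz": 0, "claw": 0},
    {"ax": 0, "ay": 0, "az": 0, "dx": -3, "dy": 0, "dz": 0, "claw": 0},
    {"ax": 0, "ay": 0, "az": 0, "dx": -3, "dy": 0, "dz": 0, "claw": 0},
    {"ax": 0, "ay": 0, "az": 0, "dx": -3, "dy": 0, "dz": 0, "claw": 0},
    {"ax": 0, "ay": 0, "az": 0, "dx": -3, "dy": 0, "dz": 0, "claw": 0},
    {"ax": 0, "ay": 0, "az": 0, "dx": -3, "dy": 0, "dz": 0, "claw": 0},
    {"ax": 0, "ay": 0, "az": 0, "dx": -3, "dy": 0, "dz": 0, "claw": 0},
    {"ax": 0, "ay": 0, "az": 0, "dx": -3, "dy": 0, "dz": 0, "claw": 0},
    {"ax": 0, "ay": 0, "az": 0, "dx": -3, "dy": 0, "dz": 0, "claw": 0},
    {"ax": 0, "ay": 0, "az": 0, "dx": -3, "dy": 0, "dz": 0, "claw": 0},
    {"ax": 0, "ay": 0, "az": 0, "dx": -3, "dy": 0, "dz": 0, "claw": 0},
    {"ax": 0, "ay": 0, "az": 0, "dx": -2, "dy": 0, "dz": 0, "claw": 0},
    {"ax": 0, "ay": 0, "az": 0, "dx": -2, "dy": 0, "dz": 0, "claw": 0},
    {"ax": 0, "ay": 0, "az": 0, "dx": -2, "dy": 0, "dz": 0, "claw": 0}
  ]
}}

```text
time_s: 28.3
tcp_pos: [0.5923, 0.2145, 0.1142]
ee_rot: [[0.993, 0.121, 0.003], [0.121, -0.993, 0.001], [0.004, -0.001, -1.0]]
wrist_force: [2.8, -0.0, -2.9]
gripper_width: 0.161
gripper_force: 30.0
```

Emit:
{"name": "play_rows", "arguments": {
  "steps": [
    {"ax": 0, "ay": 0, "az": 0, "dx": -1, "dy": 0, "dz": 0, "claw": 0},
    {"ax": 0, "ay": 0, "az": 0, "dx": -1, "dy": 0, "dz": 0, "claw": 0},
    {"ax": 0, "ay": 0, "az": 0, "dx": -1, "dy": 0, "dz": 0, "claw": 0},
    {"ax": 0, "ay": 0, "az": 0, "dx": -1, "dy": 0, "dz": 0, "claw": 0},
    {"ax": 0, "ay": 0, "az": 0, "dx": -1, "dy": 0, "dz": 0, "claw": 0},
    {"ax": 0, "ay": 0, "az": 0, "dx": 0, "dy": 0, "dz": 0, "claw": 0}
  ]
}}

```text
time_s: 28.9
tcp_pos: [0.5855, 0.2131, 0.1135]
ee_rot: [[0.993, 0.12, -0.001], [0.12, -0.993, -0.001], [-0.002, 0.0, -1.0]]
wrist_force: [0.5, 0.6, -3.2]
gripper_width: 0.158
gripper_force: 30.0
```

```bash
python3 tilt.py
```

```text
t 28.9 tcp [585.5 213.1 113.5] yaw 6.92 z [-0.001 -0.001 -1.   ] j [ 34.9  28.   -8.9  -0.  -53.2  62.1] F [ 0.5  0.6 -3.2] M [-0.05 -0.08 -0.01] w 13.713115370451382 gf 29.99967867974192
bin [44.6834 48.0507]
2 [ 46.2 113.8] dx 1.5 dz -0.3
4 [ 47.1 113.2] dx 0.9 dz 0.5
6 [ 47.9 112.6] dx 0.8 dz 0.6
8 [ 48.6 111.8] dx 0.8 dz 0.7
10 [ 49.1 110.8] dx 0.7 dz 0.8
12 [ 49.6 109.8] dx 0.6 dz 1.0
14 [ 49.9 108.6] dx 0.5 dz 1.1
16 [ 50.  107.3] dx 0.5 dz 1.2
18 [ 50.1 105.9] dx 0.4 dz 1.4
20 [ 50.  104.3] dx 0.4 dz 1.5
22 [ 49.7 102.6] dx 0.4 dz 1.6
24 [ 49.4 100.9] dx 0.3 dz 1.8
```

Same state as in the first lane; the same tilt.

Emit:
{"name": "play_rows", "arguments": {
  "steps": [
    {"ax": 0, "ay": -2, "az": 0, "dx": 1.3, "dy": 0, "dz": -0.5, "claw": 0},
    {"ax": 0, "ay": -2, "az": 0, "dx": 0.9, "dy": 0, "dz": 0.4, "claw": 0},
    {"ax": 0, "ay": -2, "az": 0, "dx": 0.8, "dy": 0, "dz": 0.5, "claw": 0},
    {"ax": 0, "ay": -2, "az": 0, "dx": 0.8, "dy": 0, "dz": 0.7, "claw": 0},
    {"ax": 0, "ay": -2, "az": 0, "dx": 0.7, "dy": 0, "dz": 0.8, "claw": 0},
    {"ax": 0, "ay": -2, "az": 0, "dx": 0.6, "dy": 0, "dz": 1, "claw": 0},
    {"ax": 0, "ay": -2, "az": 0, "dx": 0.5, "dy": 0, "dz": 1.1, "claw": 0},
    {"ax": 0, "ay": -2, "az": 0, "dx": 0.5, "dy": 0, "dz": 1.2, "claw": 0},
    {"ax": 0, "ay": -2, "az": 0, "dx": 0.4, "dy": 0, "dz": 1.4, "claw": 0},
    {"ax": 0, "ay": -2, "az": 0, "dx": 0.4, "dy": 0, "dz": 1.5, "claw": 0},
    {"ax": 0, "ay": 0, "az": 0, "dx": 0, "dy": 0, "dz": 0, "claw": 0},
    {"ax": 0, "ay": 0, "az": 0, "dx": 0, "dy": 0, "dz": 0, "claw": 0}
  ]
}}

```text
time_s: 30.1
tcp_pos: [0.5912, 0.2139, 0.1046]
ee_rot: [[0.933, 0.12, -0.339], [0.113, -0.993, -0.041], [-0.342, 0.0, -0.94]]
wrist_force: [-0.4, -0.0, -3.3]
gripper_width: 0.158
gripper_force: 30.0
```

```bash
python3 - <<'E'
from h import *
p,R,s=st(); print(inbin(p[:2]))
a=[snap(n,n+'10')['frame'] for n in('top','scene')]
cv2.imwrite('pics/d10.png',np.hstack([cv2.resize(a[0][150:240,180:270],(400,400),interpolation=cv2.INTER_CUBIC),cv2.resize(a[1][170:270,250:350],(400,400),interpolation=cv2.INTER_CUBIC)]))
E
```

```text
t 30.1 tcp [591.2 213.9 104.6] yaw 6.91 z [-0.339 -0.041 -0.94 ] j [ 30.7  38.4   9.4  -8.  -79.5  69. ] F [-0.4 -0.  -3.3] M [ 0.11 -1.14  0.02] w 13.703444891694001 gf 29.999899361282587
[50.4902 48.1754]
```

View pics/d10.png

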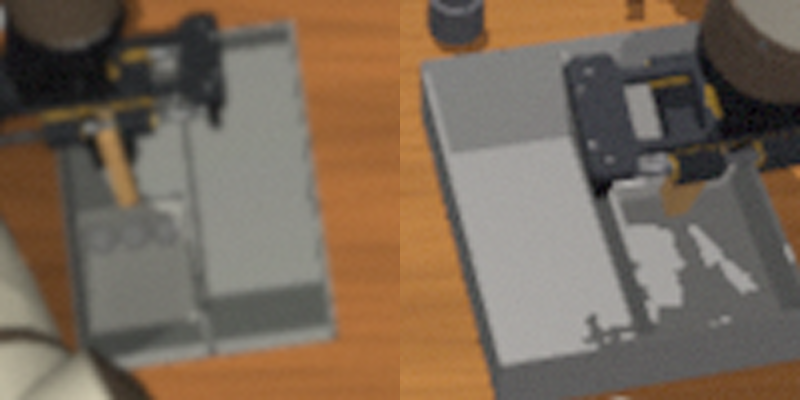

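Emit:
{"name": "play_rows", "arguments": {
  "steps": [
    {"ax": 0, "ay": 0, "az": 0, "dx": -1.7, "dy": 0, "dz": -4.7, "claw": 0},
    {"ax": 0, "ay": 0, "az": 0, "dx": -3.4, "dy": 0, "dz": -9.4, "claw": 0},
    {"ax": 0, "ay": 0, "az": 0, "dx": -5.1, "dy": 0, "dz": -14.1, "claw": 0},
    {"ax": 0, "ay": 0, "az": 0, "dx": -6.8, "dy": 0, "dz": -18.8, "claw": 0},
    {"ax": 0, "ay": 0, "az": 0, "dx": -6.8, "dy": 0, "dz": -18.8, "claw": 0},
    {"ax": 0, "ay": 0, "az": 0, "dx": -6.8, "dy": 0, "dz": -18.8, "claw": 0},
    {"ax": 0, "ay": 0, "az": 0, "dx": -6.8, "dy": 0, "dz": -18.8, "claw": 0},
    {"ax": 0, "ay": 0, "az": 0, "dx": -6.8, "dy": 0, "dz": -18.8, "claw": 0},
    {"ax": 0, "ay": 0, "az": 0, "dx": -6.8, "dy": 0, "dz": -18.8, "claw": 0},
    {"ax": 0, "ay": 0, "az": 0, "dx": -6.8, "dy": 0, "dz": -18.8, "claw": 0},
    {"ax": 0, "ay": 0, "az": 0, "dx": -3.4, "dy": 0, "dz": -9.4, "claw": 0},
    {"ax": 0, "ay": 0, "az": 0, "dx": 0, "dy": 0, "dz": 0, "claw": 0}
  ]
}}

```text
time_s: 31.4
tcp_pos: [0.592, 0.2142, 0.2878]
ee_rot: [[0.934, 0.121, -0.335], [0.114, -0.993, -0.039], [-0.337, -0.002, -0.941]]
wrist_force: [0.7, 0.2, -3.0]
gripper_width: 0.158
gripper_force: 30.0
```

```bash
python3 - <<'E'
from h import *
p,R,s=st()
delta(p,R,(498,-267,p[2]))
print('turn',R.T@[0,0,-97.])
E
```

```text
t 31.4 tcp [592.  214.2 287.8] yaw 6.97 z [-0.335 -0.039 -0.941] j [  30.7   31.3   23.4   -8.  -100.1   66.1] F [ 0.7  0.2 -3. ] M [ 0.09 -1.17  0.01] w 13.780064146840651 gf 29.999808333814144
shift(tool mm) [-142.9  466.3   50.3] turn None
turn [32.7106  0.1634 91.3181]
```

Emit:
{"name": "play_rows", "arguments": {
  "steps": [
    {"ax": 0, "ay": 0, "az": 0, "dx": -5.5, "dy": 18, "dz": 2, "claw": 0},
    {"ax": 0, "ay": 0, "az": 0, "dx": -11, "dy": 35.9, "dz": 3.9, "claw": 0},
    {"ax": 0, "ay": 0, "az": 0, "dx": -11, "dy": 35.9, "dz": 3.9, "claw": 0},
    {"ax": 0, "ay": 0, "az": 0, "dx": -11, "dy": 35.9, "dz": 3.9, "claw": 0},
    {"ax": 0, "ay": 0, "az": 0, "dx": -11, "dy": 35.9, "dz": 3.9, "claw": 0},
    {"ax": 0, "ay": 0, "az": 0, "dx": -11, "dy": 35.9, "dz": 3.9, "claw": 0},
    {"ax": 0, "ay": 0, "az": 0, "dx": -11, "dy": 35.9, "dz": 3.9, "claw": 0},
    {"ax": 0, "ay": 0, "az": 0, "dx": -11, "dy": 35.9, "dz": 3.9, "claw": 0},
    {"ax": 0, "ay": 0, "az": 0, "dx": -11, "dy": 35.9, "dz": 3.9, "claw": 0},
    {"ax": 0, "ay": 0, "az": 0, "dx": -11, "dy": 35.9, "dz": 3.9, "claw": 0},
    {"ax": 0, "ay": 0, "az": 0, "dx": -11, "dy": 35.9, "dz": 3.9, "claw": 0},
    {"ax": 0, "ay": 0, "az": 0, "dx": -11, "dy": 35.9, "dz": 3.9, "claw": 0},
    {"ax": 0, "ay": 0, "az": 0, "dx": -11, "dy": 35.9, "dz": 3.9, "claw": 0},
    {"ax": 0, "ay": 0, "az": 0, "dx": -5.5, "dy": 18, "dz": 2, "claw": 0},
    {"ax": 0, "ay": 0, "az": 0, "dx": 0, "dy": 0, "dz": 0, "claw": 0}
  ]
}}

```text
time_s: 32.9
tcp_pos: [0.4957, -0.2695, 0.2849]
ee_rot: [[0.933, 0.117, -0.342], [0.11, -0.993, -0.039], [-0.344, -0.001, -0.939]]
wrist_force: [-0.3, 0.5, -3.3]
gripper_width: 0.16
gripper_force: 30.0
```

Emit:
{"name": "play_rows", "arguments": {
  "steps": [
    {"ax": 1.4, "ay": 0, "az": 3.8, "dx": 0, "dy": 0, "dz": 0, "claw": 0},
    {"ax": 2.7, "ay": 0, "az": 7.6, "dx": 0, "dy": 0, "dz": 0, "claw": 0},
    {"ax": 2.7, "ay": 0, "az": 7.6, "dx": 0, "dy": 0, "dz": 0, "claw": 0},
    {"ax": 2.7, "ay": 0, "az": 7.6, "dx": 0, "dy": 0, "dz": 0, "claw": 0},
    {"ax": 2.7, "ay": 0, "az": 7.6, "dx": 0, "dy": 0, "dz": 0, "claw": 0},
    {"ax": 2.7, "ay": 0, "az": 7.6, "dx": 0, "dy": 0, "dz": 0, "claw": 0},
    {"ax": 2.7, "ay": 0, "az": 7.6, "dx": 0, "dy": 0, "dz": 0, "claw": 0},
    {"ax": 2.7, "ay": 0, "az": 7.6, "dx": 0, "dy": 0, "dz": 0, "claw": 0},
    {"ax": 2.7, "ay": 0, "az": 7.6, "dx": 0, "dy": 0, "dz": 0, "claw": 0},
    {"ax": 2.7, "ay": 0, "az": 7.6, "dx": 0, "dy": 0, "dz": 0, "claw": 0},
    {"ax": 2.7, "ay": 0, "az": 7.6, "dx": 0, "dy": 0, "dz": 0, "claw": 0},
    {"ax": 2.7, "ay": 0, "az": 7.6, "dx": 0, "dy": 0, "dz": 0, "claw": 0},
    {"ax": 1.4, "ay": 0, "az": 3.8, "dx": 0, "dy": 0, "dz": 0, "claw": 0},
    {"ax": 0, "ay": 0, "az": 0, "dx": 0, "dy": 0, "dz": 0, "claw": 0},
    {"ax": 0, "ay": 0, "az": 0, "dx": 0, "dy": 0, "dz": 0, "claw": 0}
  ]
}}

```text
time_s: 34.4
tcp_pos: [0.4969, -0.2671, 0.2858]
ee_rot: [[0.001, -1.0, -0.009], [-0.942, -0.004, 0.335], [-0.335, 0.008, -0.942]]
wrist_force: [0.8, 0.3, -4.0]
gripper_width: 0.159
gripper_force: 30.0
```

```bash
python3 dump.py
```

```text
t 34.4 tcp [ 496.9 -267.1  285.8] yaw -89.92 z [-0.009  0.335 -0.942] j [-21.9  20.2   9.1 -17.9 -87.1  24.3] F [ 0.8  0.3 -4. ] M [-1.26  0.02 -0.01] w 13.842385626334073 gf 30.000051478855312
mouth yaw 90.08113398326833 theta -19.577919057993565
first shift [-0.4313 -1.3496  1.4901] [ 498.2268 -266.14    284.5333]
-16.0 dx -4.2 dy -0.0 dz 1.6 ay 3.58 [ 498. -262.  284.]
-12.0 dx -5.2 dy -0.0 dz 2.0 ay 4.00 [ 498. -256.  284.]
 -8.0 dx -5.8 dy -0.0 dz 2.2 ay 4.00 [ 498. -250.  283.]
 -4.0 dx -6.5 dy -0.0 dz 2.3 ay 4.00 [ 498. -243.  282.]
  0.0 dx -7.1 dy -0.0 dz 2.4 ay 4.00 [ 498. -236.  280.]
  4.0 dx -7.7 dy -0.0 dz 2.4 ay 4.00 [ 498. -228.  277.]
  8.0 dx -8.4 dy -0.0 dz 2.4 ay 4.00 [ 498. -220.  274.]
 12.0 dx -9.0 dy -0.1 dz 2.3 ay 4.00 [ 498. -212.  271.]
 16.0 dx -9.6 dy -0.1 dz 2.2 ay 4.00 [ 498. -203.  267.]
 20.0 dx -10.2 dy -0.1 dz 2.0 ay 4.00 [ 498. -193.  262.]
 24.0 dx -7.7 dy 0.0 dz -6.7 ay 4.00 [ 498. -184.  266.]
 28.0 dx -7.7 dy -0.0 dz -6.7 ay 4.00 [ 498. -174.  269.]
 32.0 dx -7.7 dy -0.0 dz -6.7 ay 4.00 [ 498. -164.  271.]
 36.0 dx -7.7 dy -0.0 dz -6.7 ay 4.00 [ 498. -154.  273.]
 40.0 dx -7.7 dy -0.0 dz -6.7 ay 4.00 [ 498. -144.  273.]
 44.0 dx -7.7 dy -0.0 dz -6.7 ay 4.00 [ 498. -133.  274.]
 48.0 dx -7.7 dy -0.0 dz -6.7 ay 4.00 [ 498. -123.  273.]
 52.0 dx -7.7 dy -0.0 dz -6.7 ay 4.00 [ 498. -113.  272.]
```

Emit:
{"name": "play_rows", "arguments": {
  "steps": [
    {"ax": 0, "ay": 3.6, "az": 0, "dx": -4.6, "dy": -1.3, "dz": 2.9, "claw": 0},
    {"ax": 0, "ay": 4, "az": 0, "dx": -5.2, "dy": 0, "dz": 2, "claw": 0},
    {"ax": 0, "ay": 4, "az": 0, "dx": -5.8, "dy": 0, "dz": 2.2, "claw": 0},
    {"ax": 0, "ay": 4, "az": 0, "dx": -6.5, "dy": 0, "dz": 2.3, "claw": 0},
    {"ax": 0, "ay": 4, "az": 0, "dx": -7.1, "dy": 0, "dz": 2.4, "claw": 0},
    {"ax": 0, "ay": 4, "az": 0, "dx": -7.7, "dy": 0, "dz": 2.4, "claw": 0},
    {"ax": 0, "ay": 4, "az": 0, "dx": -8.4, "dy": 0, "dz": 2.4, "claw": 0},
    {"ax": 0, "ay": 4, "az": 0, "dx": -9, "dy": 0, "dz": 2.3, "claw": 0},
    {"ax": 0, "ay": 4, "az": 0, "dx": -9.6, "dy": 0, "dz": 2.2, "claw": 0},
    {"ax": 0, "ay": 4, "az": 0, "dx": -10.2, "dy": 0, "dz": 2, "claw": 0},
    {"ax": 0, "ay": 4, "az": 0, "dx": -7.7, "dy": 0, "dz": -6.7, "claw": 0},
    {"ax": 0, "ay": 4, "az": 0, "dx": -7.7, "dy": 0, "dz": -6.7, "claw": 0},
    {"ax": 0, "ay": 4, "az": 0, "dx": -7.7, "dy": 0, "dz": -6.7, "claw": 0},
    {"ax": 0, "ay": 4, "az": 0, "dx": -7.7, "dy": 0, "dz": -6.7, "claw": 0},
    {"ax": 0, "ay": 4, "az": 0, "dx": -7.7, "dy": 0, "dz": -6.7, "claw": 0},
    {"ax": 0, "ay": 4, "az": 0, "dx": -7.7, "dy": 0, "dz": -6.7, "claw": 0},
    {"ax": 0, "ay": 0, "az": 0, "dx": 0, "dy": 0, "dz": 0, "claw": 0},
    {"ax": 0, "ay": 0, "az": 0, "dx": 0, "dy": 0, "dz": 0, "claw": 0},
    {"ax": 0, "ay": 0, "az": 0, "dx": 0, "dy": 0, "dz": 0, "claw": 0},
    {"ax": 0, "ay": 0, "az": 0, "dx": 0, "dy": 0, "dz": 0, "claw": 0}
  ]
}}

```text
time_s: 36.4
tcp_pos: [0.4982, -0.1347, 0.2744]
ee_rot: [[0.005, -1.0, -0.004], [-0.719, -0.001, -0.694], [0.694, 0.006, -0.719]]
wrist_force: [-0.3, 0.2, -2.2]
gripper_width: 0.157
gripper_force: 30.0
```

Emit:
{"name": "play_rows", "arguments": {
  "steps": [
    {"ax": 0, "ay": -4, "az": 0, "dx": 0, "dy": 0, "dz": 0, "claw": 0},
    {"ax": 0, "ay": -5, "az": 0, "dx": 0, "dy": 0, "dz": 0, "claw": 0},
    {"ax": 0, "ay": -5, "az": 0, "dx": 0, "dy": 0, "dz": 0, "claw": 0},
    {"ax": 0, "ay": -5, "az": 0, "dx": 0, "dy": 0, "dz": 0, "claw": 0},
    {"ax": 0, "ay": -5, "az": 0, "dx": 0, "dy": 0, "dz": 0, "claw": 0},
    {"ax": 0, "ay": -5, "az": 0, "dx": 0, "dy": 0, "dz": 0, "claw": 0},
    {"ax": 0, "ay": -5, "az": 0, "dx": 0, "dy": 0, "dz": 0, "claw": 0},
    {"ax": 0, "ay": -5, "az": 0, "dx": 0, "dy": 0, "dz": 0, "claw": 0},
    {"ax": 0, "ay": -5, "az": 0, "dx": 0, "dy": 0, "dz": 0, "claw": 0},
    {"ax": 0, "ay": 0, "az": 0, "dx": 20, "dy": 0, "dz": 0, "claw": 0},
    {"ax": 0, "ay": 0, "az": 0, "dx": 35, "dy": 0, "dz": 0, "claw": 0},
    {"ax": 0, "ay": 0, "az": 0, "dx": 35, "dy": 0, "dz": 0, "claw": 0},
    {"ax": 0, "ay": 0, "az": 0, "dx": 35, "dy": 0, "dz": 0, "claw": 0},
    {"ax": 0, "ay": 0, "az": 0, "dx": 35, "dy": 0, "dz": 0, "claw": 0},
    {"ax": 0, "ay": 0, "az": 0, "dx": 35, "dy": 0, "dz": 0, "claw": 0},
    {"ax": 0, "ay": 0, "az": 0, "dx": 35, "dy": 0, "dz": 0, "claw": 0},
    {"ax": 0, "ay": 0, "az": 0, "dx": 20, "dy": 0, "dz": 0, "claw": 0},
    {"ax": 0, "ay": 0, "az": 0, "dx": 0, "dy": 0, "dz": 0, "claw": 0},
    {"ax": 0, "ay": 0, "az": 0, "dx": 0, "dy": 0, "dz": 0, "claw": 0}
  ]
}}

```text
time_s: 38.3
tcp_pos: [0.4978, -0.3848, 0.2739]
ee_rot: [[0.0, -1.0, -0.008], [-1.0, -0.0, 0.0], [-0.0, 0.008, -1.0]]
wrist_force: [0.3, 0.6, -2.3]
gripper_width: 0.158
gripper_force: 30.0
```

```bash
python3 - <<'E'
from h import *
p,R,s=st()
# scoop origin = handle + 55*mouth dir; stand it on the mat centre (517,-342) with mouth +y
delta(p,R,(517,-342-55,112),Rdown(-90))
a=[snap(n,n+'11') for n in('top','scene')]
for c in a:
    P=cloud(c); print((pts(P,(.41,.59,-.2,-.02),.04,.075)).sum(), 'lid',rect(P,(.35,.62,.28,.54),.038,.055),rect(P,(.35,.62,.28,.54),.0115,.018))
cv2.imwrite('pics/d11.png',np.hstack([cv2.resize(a[0]['frame'][160:260,260:360],(400,400),interpolation=cv2.INTER_CUBIC),cv2.resize(a[1]['frame'][150:230,80:240],(400,400),interpolation=cv2.INTER_CUBIC)]))
E
```

```text
t 38.3 tcp [ 497.8 -384.8  273.9] yaw -89.98 z [-0.008  0.    -1.   ] j [-22.9  21.4   4.8   0.2 -73.8  22.9] F [ 0.3  0.6 -2.3] M [ 0.02  0.08 -0.04] w 13.766985160275228 gf 29.999817749485373
shift(tool mm) [ 12.2 -20.4 161.7] turn [0.45 0.   0.02]
559 lid (38, array([451. , 420.1,  21. ,  21.4,   4.8]), array([450.9, 419.1,  43.9])) (1214, array([473.1, 426.1, 203.9, 203.7,  68.4]), array([450.2, 419.8,  14.8]))
1107 lid (50, array([449.4, 418.7,  22.5,  22.1,  53.2]), array([450.2, 418.6,  44.3])) (1693, array([448.6, 418.4, 168.3, 169.8,  34.8]), array([452.5, 417.4,  15.3]))
```

View pics/d11.png

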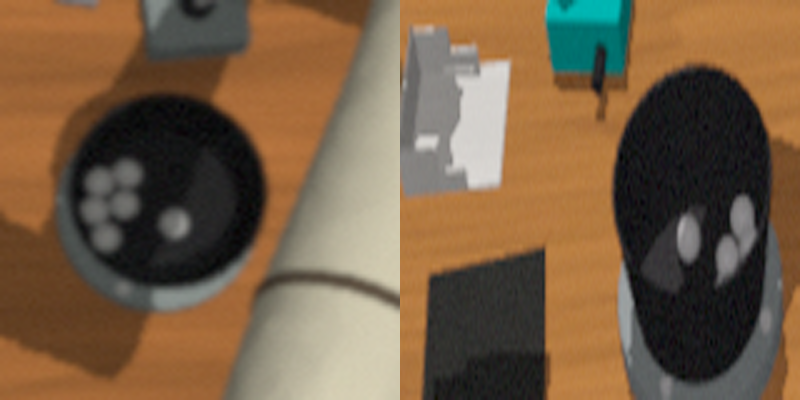

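Emit:
{"name": "play_rows", "arguments": {
  "steps": [
    {"ax": 0.4, "ay": 0, "az": 0, "dx": 6, "dy": -10, "dz": 10, "claw": 0},
    {"ax": 0, "ay": 0, "az": 0, "dx": 6, "dy": -10, "dz": 30, "claw": 0},
    {"ax": 0, "ay": 0, "az": 0, "dx": 0, "dy": 0, "dz": 30, "claw": 0},
    {"ax": 0, "ay": 0, "az": 0, "dx": 0, "dy": 0, "dz": 30, "claw": 0},
    {"ax": 0, "ay": 0, "az": 0, "dx": 0, "dy": 0, "dz": 25, "claw": 0},
    {"ax": 0, "ay": 0, "az": 0, "dx": 0, "dy": 0, "dz": 15, "claw": 0},
    {"ax": 0, "ay": 0, "az": 0, "dx": 0, "dy": 0, "dz": 10, "claw": 0},
    {"ax": 0, "ay": 0, "az": 0, "dx": 0, "dy": 0, "dz": 3, "claw": 0},
    {"ax": 0, "ay": 0, "az": 0, "dx": 0, "dy": 0, "dz": 0, "claw": 0},
    {"ax": 0, "ay": 0, "az": 0, "dx": 0, "dy": 0, "dz": 0, "claw": 0}
  ]
}}

```text
time_s: 39.4
tcp_pos: [0.5194, -0.3967, 0.1223]
ee_rot: [[0.002, -1.0, 0.002], [-1.0, -0.002, -0.002], [0.002, -0.002, -1.0]]
wrist_force: [0.9, -0.1, -2.4]
gripper_width: 0.159
gripper_force: 30.0
```

```bash
python3 - <<'E'
from h import *
p,R,s=st()
delta(p,R,(p[0],p[1],110.7),Rdown(-90))
E
```

```text
t 39.4 tcp [ 519.4 -396.7  122.3] yaw -89.86 z [ 0.002 -0.002 -1.   ] j [-23.2  30.   -3.9   0.1 -56.   23.3] F [ 0.9 -0.1 -2.4] M [-0.01  0.03  0.02] w 13.867281162754205 gf 29.999896720983088
shift(tool mm) [-0.   0.  11.6] turn [-0.12 -0.11  0.14]
```

Emit:
{"name": "play_rows", "arguments": {
  "steps": [
    {"ax": 0, "ay": 0, "az": 0, "dx": 0, "dy": 0, "dz": 5, "claw": 0},
    {"ax": 0, "ay": 0, "az": 0, "dx": 0, "dy": 0, "dz": 3, "claw": 0},
    {"ax": 0, "ay": 0, "az": 0, "dx": 0, "dy": 0, "dz": 2, "claw": 0},
    {"ax": 0, "ay": 0, "az": 0, "dx": 0, "dy": 0, "dz": 1, "claw": 0},
    {"ax": 0, "ay": 0, "az": 0, "dx": 0, "dy": 0, "dz": 0.6, "claw": 0},
    {"ax": 0, "ay": 0, "az": 0, "dx": 0, "dy": 0, "dz": 0, "claw": 0},
    {"ax": 0, "ay": 0, "az": 0, "dx": 0, "dy": 0, "dz": 0, "claw": 0}
  ]
}}

```text
time_s: 40.1
tcp_pos: [0.5186, -0.3966, 0.1102]
ee_rot: [[0.002, -1.0, 0.0], [-1.0, -0.002, -0.001], [0.001, -0.0, -1.0]]
wrist_force: [-1.6, 0.0, 2.8]
gripper_width: 0.159
gripper_force: 30.0
```

Emit:
{"name": "play_rows", "arguments": {
  "steps": [
    {"ax": 0, "ay": 0, "az": 0, "dx": 0, "dy": 0, "dz": 0, "claw": 24},
    {"ax": 0, "ay": 0, "az": 0, "dx": 0, "dy": 0, "dz": 0, "claw": 40},
    {"ax": 0, "ay": 0, "az": 0, "dx": 0, "dy": 0, "dz": 0, "claw": 60},
    {"ax": 0, "ay": 0, "az": 0, "dx": 0, "dy": 0, "dz": 0, "claw": 80},
    {"ax": 0, "ay": 0, "az": 0, "dx": 0, "dy": 0, "dz": 0, "claw": 80},
    {"ax": 0, "ay": 0, "az": 0, "dx": 0, "dy": 0, "dz": 0, "claw": 80},
    {"ax": 0, "ay": 0, "az": 0, "dx": 0, "dy": 0, "dz": -10, "claw": 80},
    {"ax": 0, "ay": 0, "az": 0, "dx": 0, "dy": 0, "dz": -30, "claw": 80},
    {"ax": 0, "ay": 0, "az": 0, "dx": 0, "dy": 0, "dz": -40, "claw": 80},
    {"ax": 0, "ay": 0, "az": 0, "dx": 0, "dy": 0, "dz": -40, "claw": 80},
    {"ax": 0, "ay": 0, "az": 0, "dx": 0, "dy": 0, "dz": -40, "claw": 80},
    {"ax": 0, "ay": 0, "az": 0, "dx": 0, "dy": 0, "dz": -20, "claw": 80},
    {"ax": 0, "ay": 0, "az": 0, "dx": 0, "dy": 0, "dz": 0, "claw": 80}
  ]
}}

```text
time_s: 41.4
tcp_pos: [0.5198, -0.3972, 0.2951]
ee_rot: [[0.002, -1.0, 0.008], [-1.0, -0.002, -0.006], [0.006, -0.008, -1.0]]
wrist_force: [0.1, -0.5, -0.4]
gripper_width: 0.916
gripper_force: 0.0
```

```bash
python3 - <<'E'
from h import *
p,R,s=st()
for n in('wrist','scene'):
    P=cloud(snap(n,n+'12'))
    for k,z0,z1 in (('handletop',.13,.16),('back',.03,.045)): print(n,k,rect(P,(.42,.62,-.46,-.26),z0,z1))
for n in('scene','top'):
    P=cloud(snap(n,n+'12'));print('lid',rect(P,(.35,.62,.28,.54),.038,.055)[1],'rim',rect(P,(.4,.6,-.2,0),.108,.122)[1])
delta(p,R,(450.3,419.2,p[2]),Rdown(0))
E
```

```text
t 41.4 tcp [ 519.8 -397.2  295.1] yaw -89.88 z [ 0.008 -0.006 -1.   ] j [-23.2  22.9  10.1   0.1 -76.6  23.3] F [ 0.1 -0.5 -0.4] M [0.02 0.08 0.06] w 79.69603114245874 gf 0.0
wrist handletop (253, array([ 518. , -397.5,   13. ,   19.9,    0.2]), array([ 517.9, -398.2,  138.7]))
wrist back (244, array([ 517.8, -380. ,   84. ,   54.6,    0.4]), array([ 517.6, -381.6,   35.8]))
scene handletop (63, array([ 519.2, -395.9,   15.1,   20.5,    3.2]), array([ 519.9, -394.8,  137.2]))
scene back (137, array([ 518.9, -378.4,   53.2,   88.6,   89.7]), array([ 521.4, -380.4,   35.8]))
lid [449.9 418.6  22.5  24.8  56.3] rim [ 497.9 -105.3  165.7  163.3    3.6]
lid [450.7 418.7  22.3  20.5   8.6] rim [ 499.7 -107.   161.7  161.7   88. ]
shift(tool mm) [-816.6   67.7   -5.4] turn [ -0.12  -0.65 -89.87]
```

Emit:
{"name": "play_rows", "arguments": {
  "steps": [
    {"ax": 0, "ay": 0, "az": 0, "dx": -25, "dy": 2, "dz": 0, "claw": 80},
    {"ax": 0, "ay": -0.6, "az": 0, "dx": -45, "dy": 3.7, "dz": 0, "claw": 80},
    {"ax": 0, "ay": 0, "az": 0, "dx": -45, "dy": 3.7, "dz": 0, "claw": 80},
    {"ax": 0, "ay": 0, "az": 0, "dx": -45, "dy": 3.7, "dz": 0, "claw": 80},
    {"ax": 0, "ay": 0, "az": 0, "dx": -45, "dy": 3.7, "dz": 0, "claw": 80},
    {"ax": 0, "ay": 0, "az": 0, "dx": -45, "dy": 3.7, "dz": 0, "claw": 80},
    {"ax": 0, "ay": 0, "az": 0, "dx": -45, "dy": 3.7, "dz": 0, "claw": 80},
    {"ax": 0, "ay": 0, "az": 0, "dx": -45, "dy": 3.7, "dz": 0, "claw": 80},
    {"ax": 0, "ay": 0, "az": 0, "dx": -45, "dy": 3.7, "dz": 0, "claw": 80},
    {"ax": 0, "ay": 0, "az": 0, "dx": -45, "dy": 3.7, "dz": 0, "claw": 80},
    {"ax": 0, "ay": 0, "az": 0, "dx": -45, "dy": 3.7, "dz": 0, "claw": 80},
    {"ax": 0, "ay": 0, "az": 0, "dx": -45, "dy": 3.7, "dz": 0, "claw": 80},
    {"ax": 0, "ay": 0, "az": 0, "dx": -45, "dy": 3.7, "dz": 0, "claw": 80},
    {"ax": 0, "ay": 0, "az": 0, "dx": -45, "dy": 3.7, "dz": 0, "claw": 80},
    {"ax": 0, "ay": 0, "az": 0, "dx": -45, "dy": 3.7, "dz": 0, "claw": 80},
    {"ax": 0, "ay": 0, "az": 0, "dx": -45, "dy": 3.7, "dz": 0, "claw": 80},
    {"ax": 0, "ay": 0, "az": 0, "dx": -45, "dy": 3.7, "dz": 0, "claw": 80},
    {"ax": 0, "ay": 0, "az": 0, "dx": -45, "dy": 3.7, "dz": 0, "claw": 80},
    {"ax": 0, "ay": 0, "az": 0, "dx": -26, "dy": 3.7, "dz": 0, "claw": 80},
    {"ax": 0, "ay": 0, "az": 0, "dx": 0, "dy": 0, "dz": 0, "claw": 80}
  ]
}}

```text
time_s: 43.6
tcp_pos: [0.4473, 0.4223, 0.2936]
ee_rot: [[0.005, -1.0, -0.003], [-1.0, -0.005, 0.006], [-0.006, 0.003, -1.0]]
wrist_force: [0.9, -1.1, -0.8]
gripper_width: 0.916
gripper_force: 0.0
```

```bash
python3 - <<'E'
from h import *
p,R,s=st()
P=cloud(snap('wrist','w13')); print(rect(P,(.35,.62,.3,.54),.038,.055),rect(P,(.35,.62,.3,.54),.0115,.018))
psi=np.degrees(np.arctan2(R[1,0],R[0,0])); delta(p,R,(450.3,418.7,32),Rdown(psi))
E
```

```text
t 43.6 tcp [447.3 422.3 293.6] yaw -89.7 z [-0.003  0.006 -1.   ] j [ 58.3  19.2   4.5  -0.3 -75.  -57.9] F [ 0.9 -1.1 -0.8] M [-0.03  0.09  0.03] w 79.68494002881773 gf 0.0
(233, array([446.9, 418.5,  22.2,  23.1,  45.7]), array([447.1, 418.1,  44.5])) (10036, array([447.2, 418.7, 169.1, 167. ,   0.4]), array([447.3, 414.8,  15.1]))
shift(tool mm) [  5.2  -3.7 261.6] turn [0.15 0.36 0.  ]
```

Emit:
{"name": "play_rows", "arguments": {
  "steps": [
    {"ax": 0.1, "ay": 0.4, "az": 0, "dx": 3.7, "dy": -1.2, "dz": 10, "claw": 80},
    {"ax": 0, "ay": 0, "az": 0, "dx": 0, "dy": 0, "dz": 35, "claw": 80},
    {"ax": 0, "ay": 0, "az": 0, "dx": 0, "dy": 0, "dz": 35, "claw": 80},
    {"ax": 0, "ay": 0, "az": 0, "dx": 0, "dy": 0, "dz": 35, "claw": 80},
    {"ax": 0, "ay": 0, "az": 0, "dx": 0, "dy": 0, "dz": 35, "claw": 80},
    {"ax": 0, "ay": 0, "az": 0, "dx": 0, "dy": 0, "dz": 35, "claw": 80},
    {"ax": 0, "ay": 0, "az": 0, "dx": 0, "dy": 0, "dz": 25, "claw": 80},
    {"ax": 0, "ay": 0, "az": 0, "dx": 0, "dy": 0, "dz": 15, "claw": 80},
    {"ax": 0, "ay": 0, "az": 0, "dx": 0, "dy": 0, "dz": 0, "claw": 80},
    {"ax": 0, "ay": 0, "az": 0, "dx": 0, "dy": 0, "dz": 0, "claw": 80}
  ]
}}

```text
time_s: 44.65
tcp_pos: [0.4504, 0.4154, 0.0718]
ee_rot: [[0.001, -1.0, 0.002], [-1.0, -0.001, 0.002], [-0.002, -0.002, -1.0]]
wrist_force: [-0.2, 0.7, 0.7]
gripper_width: 0.918
gripper_force: 0.0
```

```bash
python3 - <<'E'
from h import *
p,R,s=st()
psi=np.degrees(np.arctan2(R[1,0],R[0,0])); delta(p,R,(448.5,418.6,32.5),Rdown(psi))
E
```

```text
t 44.65 tcp [450.4 415.4  71.8] yaw -89.94 z [ 0.002  0.002 -1.   ] j [ 57.8  29.8 -12.9   0.  -47.1 -57.8] F [-0.2  0.7  0.7] M [ 0.04  0.04 -0.01] w 79.89786928733342 gf 0.0
shift(tool mm) [-3.1  2.  39.3] turn [-0.11  0.11 -0.  ]
```

Emit:
{"name": "play_rows", "arguments": {
  "steps": [
    {"ax": 0, "ay": 0, "az": 0, "dx": -3.2, "dy": 1, "dz": 10, "claw": 80},
    {"ax": 0, "ay": 0, "az": 0, "dx": 0, "dy": 0, "dz": 15, "claw": 80},
    {"ax": 0, "ay": 0, "az": 0, "dx": 0, "dy": 0, "dz": 8, "claw": 80},
    {"ax": 0, "ay": 0, "az": 0, "dx": 0, "dy": 0, "dz": 4, "claw": 80},
    {"ax": 0, "ay": 0, "az": 0, "dx": 0, "dy": 0, "dz": 2, "claw": 80},
    {"ax": 0, "ay": 0, "az": 0, "dx": 0, "dy": 0, "dz": 0, "claw": 80}
  ]
}}

```text
time_s: 45.25
tcp_pos: [0.4492, 0.42, 0.0328]
ee_rot: [[0.002, -1.0, 0.002], [-1.0, -0.002, 0.003], [-0.003, -0.002, -1.0]]
wrist_force: [0.9, -0.1, -0.2]
gripper_width: 0.922
gripper_force: 0.0
```

Emit:
{"name": "play_rows", "arguments": {
  "steps": [
    {"ax": 0, "ay": 0, "az": 0, "dx": 0, "dy": 0, "dz": 0, "claw": 60},
    {"ax": 0, "ay": 0, "az": 0, "dx": 0, "dy": 0, "dz": 0, "claw": 40},
    {"ax": 0, "ay": 0, "az": 0, "dx": 0, "dy": 0, "dz": 0, "claw": 20},
    {"ax": 0, "ay": 0, "az": 0, "dx": 0, "dy": 0, "dz": 0, "claw": 0},
    {"ax": 0, "ay": 0, "az": 0, "dx": 0, "dy": 0, "dz": 0, "claw": 0},
    {"ax": 0, "ay": 0, "az": 0, "dx": 0, "dy": 0, "dz": 0, "claw": 0},
    {"ax": 0, "ay": 0, "az": 0, "dx": 0, "dy": 0, "dz": 0, "claw": 0},
    {"ax": 0, "ay": 0, "az": 0, "dx": 0, "dy": 0, "dz": 0, "claw": 0},
    {"ax": 0, "ay": 0, "az": 0, "dx": 0, "dy": 0, "dz": 0, "claw": 0},
    {"ax": 0, "ay": 0, "az": 0, "dx": 0, "dy": 0, "dz": 0, "claw": 0},
    {"ax": 0, "ay": 0, "az": 0, "dx": 0, "dy": 0, "dz": 0, "claw": 0}
  ]
}}

```text
time_s: 46.35
tcp_pos: [0.449, 0.4198, 0.0326]
ee_rot: [[0.002, -1.0, 0.002], [-1.0, -0.002, 0.003], [-0.003, -0.002, -1.0]]
wrist_force: [-0.7, -0.8, 0.3]
gripper_width: 0.273
gripper_force: 30.0
```

```bash
python3 - <<'E'
from h import *
p,R,s=st()
E
```

```text
t 46.35 tcp [449.  419.8  32.6] yaw -89.89 z [ 0.002  0.003 -1.   ] j [ 58.1  32.9 -14.4   0.  -42.5 -58. ] F [-0.7 -0.8  0.3] M [-0.05  0.35 -0.02] w 23.709146888708318 gf 30.001620347611606
```

Emit:
{"name": "play_rows", "arguments": {
  "steps": [
    {"ax": 0, "ay": 0, "az": 0, "dx": 0, "dy": 0, "dz": -10, "claw": 0},
    {"ax": 0, "ay": 0, "az": 0, "dx": 0, "dy": 0, "dz": -30, "claw": 0},
    {"ax": 0, "ay": 0, "az": 0, "dx": 0, "dy": 0, "dz": -40, "claw": 0},
    {"ax": 0, "ay": 0, "az": 0, "dx": 0, "dy": 0, "dz": -40, "claw": 0},
    {"ax": 0, "ay": 0, "az": 0, "dx": 0, "dy": 0, "dz": -40, "claw": 0},
    {"ax": 0, "ay": 0, "az": 0, "dx": 0, "dy": 0, "dz": -30, "claw": 0},
    {"ax": 0, "ay": 0, "az": 0, "dx": 0, "dy": 0, "dz": -10, "claw": 0},
    {"ax": 0, "ay": 0, "az": 0, "dx": 0, "dy": 0, "dz": 0, "claw": 0}
  ]
}}

```text
time_s: 47.15
tcp_pos: [0.4489, 0.4196, 0.2341]
ee_rot: [[0.002, -1.0, 0.003], [-1.0, -0.002, 0.005], [-0.005, -0.003, -1.0]]
wrist_force: [-0.5, -0.5, -2.1]
gripper_width: 0.266
gripper_force: 30.0
```

Emit:
{"name": "play_rows", "arguments": {
  "steps": [
    {"ax": 0, "ay": 0, "az": 0, "dx": 20, "dy": -2, "dz": 0, "claw": 0},
    {"ax": 0, "ay": 0, "az": 0, "dx": 40, "dy": -4, "dz": 0, "claw": 0},
    {"ax": 0, "ay": 0, "az": 0, "dx": 40, "dy": -4, "dz": 0, "claw": 0},
    {"ax": 0, "ay": 0, "az": 0, "dx": 40, "dy": -4, "dz": 0, "claw": 0},
    {"ax": 0, "ay": 0, "az": 0, "dx": 40, "dy": -4, "dz": 0, "claw": 0},
    {"ax": 0, "ay": 0, "az": 0, "dx": 40, "dy": -4, "dz": 0, "claw": 0},
    {"ax": 0, "ay": 0, "az": 0, "dx": 40, "dy": -4, "dz": 0, "claw": 0},
    {"ax": 0, "ay": 0, "az": 0, "dx": 40, "dy": -4, "dz": 0, "claw": 0},
    {"ax": 0, "ay": 0, "az": 0, "dx": 40, "dy": -4, "dz": 0, "claw": 0},
    {"ax": 0, "ay": 0, "az": 0, "dx": 40, "dy": -4, "dz": 0, "claw": 0},
    {"ax": 0, "ay": 0, "az": 0, "dx": 40, "dy": -4, "dz": 0, "claw": 0},
    {"ax": 0, "ay": 0, "az": 0, "dx": 40, "dy": -4, "dz": 0, "claw": 0},
    {"ax": 0, "ay": 0, "az": 0, "dx": 40, "dy": -4, "dz": 0, "claw": 0},
    {"ax": 0, "ay": 0, "az": 0, "dx": 25, "dy": -2, "dz": 0, "claw": 0},
    {"ax": 0, "ay": 0, "az": 0, "dx": 0, "dy": 0, "dz": 0, "claw": 0},
    {"ax": 0, "ay": 0, "az": 0, "dx": 0, "dy": 0, "dz": 0, "claw": 0}
  ]
}}

```text
time_s: 48.75
tcp_pos: [0.5005, -0.1059, 0.2291]
ee_rot: [[0.0, -1.0, -0.003], [-1.0, -0.0, 0.003], [-0.003, 0.003, -1.0]]
wrist_force: [0.5, 0.3, -1.7]
gripper_width: 0.269
gripper_force: 30.0
```

```bash
python3 - <<'E'
from h import *
p,R,s=st()
psi=np.degrees(np.arctan2(R[1,0],R[0,0])); delta(p,R,(498.5,-104.8,160),Rdown(psi))
for n in('top','scene','wrist'):
    P=cloud(snap(n,n+'14')); print(n,rect(P,(.38,.62,-.23,.02),p[2]/1000-.032+.009,p[2]/1000-.032+.018))
E
```

```text
t 48.75 tcp [ 500.5 -105.9  229.1] yaw -90.0 z [-0.003  0.003 -1.   ] j [  6.1  11.4 -15.7  -0.2 -63.   -6. ] F [ 0.5  0.3 -1.7] M [ 0.    0.1  -0.04] w 23.40605559304635 gf 30.00009784474969
shift(tool mm) [-0.9  1.8 69.1] turn [0.15 0.17 0.  ]
top (684, array([ 471.1, -108.9,  104.1,  168.9,    4.9]), array([479.2, -96.9, 211.4]))
scene (1830, array([ 508.9, -104. ,  155.8,  168.8,   10.8]), array([ 525.1, -100.3,  212.2]))
wrist (33365, array([ 500.5, -121.8,  146.4,  146.7,   44.4]), array([ 500.9, -139.5,  212.6]))
```

Emit:
{"name": "play_rows", "arguments": {
  "steps": [
    {"ax": 0.1, "ay": 0.2, "az": 0, "dx": -0.9, "dy": 1.8, "dz": 10, "claw": 0},
    {"ax": 0, "ay": 0, "az": 0, "dx": 0, "dy": 0, "dz": 20, "claw": 0},
    {"ax": 0, "ay": 0, "az": 0, "dx": 0, "dy": 0, "dz": 20, "claw": 0},
    {"ax": 0, "ay": 0, "az": 0, "dx": 0, "dy": 0, "dz": 12, "claw": 0},
    {"ax": 0, "ay": 0, "az": 0, "dx": 0, "dy": 0, "dz": 5, "claw": 0},
    {"ax": 0, "ay": 0, "az": 0, "dx": 0, "dy": 0, "dz": 0, "claw": 0},
    {"ax": 0, "ay": 0, "az": 0, "dx": 0, "dy": 0, "dz": 0, "claw": 0}
  ]
}}

```text
time_s: 49.6
tcp_pos: [0.5008, -0.1046, 0.165]
ee_rot: [[0.002, -1.0, 0.005], [-1.0, -0.002, -0.001], [0.001, -0.005, -1.0]]
wrist_force: [0.2, 0.7, -1.8]
gripper_width: 0.266
gripper_force: 30.0
```

```bash
python3 - <<'E'
from h import *
p,R,s=st()
psi=np.degrees(np.arctan2(R[1,0],R[0,0])); delta(p,R,(498.5,-104.8,140),Rdown(psi))
E
```

```text
t 49.6 tcp [ 500.8 -104.6  165. ] yaw -89.86 z [ 0.005 -0.001 -1.   ] j [  6.5  14.8 -21.5   0.1 -53.4  -6.4] F [ 0.2  0.7 -1.8] M [0.03 0.1  0.02] w 23.119118134181026 gf 30.00004807021469
shift(tool mm) [ 0.2  2.4 25. ] turn [-0.29 -0.06  0.  ]
```

Emit:
{"name": "play_rows", "arguments": {
  "steps": [
    {"ax": -0.2, "ay": 0, "az": 0, "dx": 0, "dy": 2, "dz": 8, "claw": 0},
    {"ax": 0, "ay": 0, "az": 0, "dx": 0, "dy": 0, "dz": 6, "claw": 0},
    {"ax": 0, "ay": 0, "az": 0, "dx": 0, "dy": 0, "dz": 4, "claw": 0},
    {"ax": 0, "ay": 0, "az": 0, "dx": 0, "dy": 0, "dz": 3, "claw": 0},
    {"ax": 0, "ay": 0, "az": 0, "dx": 0, "dy": 0, "dz": 2, "claw": 0},
    {"ax": 0, "ay": 0, "az": 0, "dx": 0, "dy": 0, "dz": 1, "claw": 0},
    {"ax": 0, "ay": 0, "az": 0, "dx": 0, "dy": 0, "dz": 0, "claw": 0},
    {"ax": 0, "ay": 0, "az": 0, "dx": 0, "dy": 0, "dz": 0, "claw": 0}
  ]
}}

```text
time_s: 50.4
tcp_pos: [0.4983, -0.1047, 0.1405]
ee_rot: [[0.002, -1.0, 0.001], [-1.0, -0.002, -0.001], [0.001, -0.001, -1.0]]
wrist_force: [0.5, -0.2, -1.2]
gripper_width: 0.266
gripper_force: 30.0
```

```bash
python3 - <<'E'
from h import *
p,R,s=st()
for n in('top','scene'):
    P=cloud(snap(n,n+'15')); print(n,rect(P,(.38,.62,-.23,.02),p[2]/1000-.032+.009,p[2]/1000-.032+.020))
E
```

```text
t 50.4 tcp [ 498.3 -104.7  140.5] yaw -89.89 z [ 0.001 -0.001 -1.   ] j [  6.5  16.3 -23.4   0.1 -50.2  -6.4] F [ 0.5 -0.2 -1.2] M [ 0.01  0.13 -0.02] w 23.146780792894802 gf 30.000263317488134
top (589, array([ 467.1, -109.6,  101.2,  168.7,    8.3]), array([ 474.6, -100. ,  122.9]))
scene (1679, array([ 506.1, -104.1,  155.5,  168.9,    6.5]), array([521.4, -99.7, 123.3]))
```

Emit:
{"name": "play_rows", "arguments": {
  "steps": [
    {"ax": 0, "ay": 0, "az": 0, "dx": 0, "dy": 0, "dz": 0.8, "claw": 0},
    {"ax": 0, "ay": 0, "az": 0, "dx": 0, "dy": 0, "dz": 0, "claw": 0},
    {"ax": 0, "ay": 0, "az": 0, "dx": 0, "dy": 0, "dz": 0, "claw": 32},
    {"ax": 0, "ay": 0, "az": 0, "dx": 0, "dy": 0, "dz": 0, "claw": 50},
    {"ax": 0, "ay": 0, "az": 0, "dx": 0, "dy": 0, "dz": 0, "claw": 70},
    {"ax": 0, "ay": 0, "az": 0, "dx": 0, "dy": 0, "dz": 0, "claw": 70},
    {"ax": 0, "ay": 0, "az": 0, "dx": 0, "dy": 0, "dz": 0, "claw": 70},
    {"ax": 0, "ay": 0, "az": 0, "dx": 0, "dy": 0, "dz": -10, "claw": 70},
    {"ax": 0, "ay": 0, "az": 0, "dx": 0, "dy": 0, "dz": -30, "claw": 70},
    {"ax": 0, "ay": 0, "az": 0, "dx": 0, "dy": 0, "dz": -40, "claw": 70},
    {"ax": 0, "ay": 0, "az": 0, "dx": 0, "dy": 0, "dz": -40, "claw": 0},
    {"ax": 0, "ay": 0, "az": 0, "dx": 35, "dy": 0, "dz": 0, "claw": 0},
    {"ax": 0, "ay": 0, "az": 0, "dx": 45, "dy": 0, "dz": 0, "claw": 0},
    {"ax": 0, "ay": 0, "az": 0, "dx": 45, "dy": 0, "dz": 0, "claw": 0},
    {"ax": 0, "ay": 0, "az": 0, "dx": 25, "dy": 0, "dz": 0, "claw": 0},
    {"ax": 0, "ay": 0, "az": 0, "dx": 0, "dy": 0, "dz": 0, "claw": 0}
  ]
}}

```text
time_s: 52.1
tcp_pos: [0.4982, -0.2573, 0.26]
ee_rot: [[-0.002, -1.0, 0.0], [-1.0, 0.002, -0.001], [0.001, -0.0, -1.0]]
wrist_force: [0.4, 0.2, -0.2]
gripper_width: 0.349
gripper_force: 0.0
```

```bash
python3 - <<'E'
from h import *
p,R,s=st()
for n in('top','scene'):
    P=cloud(snap(n,n+'16'))
    print(n,'lid',rect(P,(.38,.62,-.22,.0),.1165,.127),'knob',rect(P,(.45,.55,-.16,-.06),.14,.158),'hand',rect(P,(.42,.62,-.46,-.28),.13,.146),'back',rect(P,(.42,.62,-.46,-.28),.03,.042))
    print('   togg',rect(P,(.62,.75,-.25,-.08),.098,.13),'box',rect(P,(.6,.75,-.21,-.08),.042,.050),'bowl rim out',rect(P,(.38,.62,-.22,.0),.108,.114))
    q=P[pts(P,(.41,.59,-.19,-.03),.1165,.127)]; A=np.c_[q[:,:2],np.ones(len(q))]; print('  slope',np.linalg.lstsq(A,q[:,2],rcond=None)[0])
print(Rdown(-90),)
delta(p,R,(680,-222,240))
E
```

```text
t 52.1 tcp [ 498.2 -257.3  260. ] yaw -90.13 z [ 0.    -0.001 -1.   ] j [-10.7  14.8  -6.7   0.1 -68.5  10.6] F [ 0.4  0.2 -0.2] M [0.1  0.13 0.04] w 30.333481702117897 gf 0.0
top lid (474, array([513.3, -47.3,  50.8, 149.4,  78. ]), array([511.2, -51.2, 122.5])) knob None hand (35, array([ 520.2, -394.8,   19.4,   13.8,   87. ]), array([ 520.1, -394.4,  138.4])) back (28, array([ 513. , -388.5,   12.9,   57.1,   89. ]), array([ 513.5, -385.4,   35.6]))
   togg None box None bowl rim out None
  slope [-0.0038 -0.023   0.1232]
scene lid (2425, array([ 498.9, -104.8,  169.9,  168. ,   23.4]), array([ 504.2, -104.8,  123.1])) knob (79, array([ 500.1, -104.1,   21.4,   22.9,   15.3]), array([ 501.9, -104. ,  150.1])) hand (62, array([ 518.7, -395.4,   19.7,   22.6,    0.6]), array([ 520.3, -395. ,  137.6])) back (121, array([ 518.2, -379.6,   86.9,   56.7,    0.8]), array([ 521.8, -380.9,   35.6]))
   togg (107, array([ 682.4, -172.7,   25.3,   23.2,   89.2]), array([ 682.9, -172.1,  108.6])) box (821, array([ 676.5, -143.7,   82.8,   88.6,    3.5]), array([ 682.3, -140.8,   47. ])) bowl rim out (51, array([560.4, -99. ,  40.4, 139. ,   5.9]), array([568.5, -97.2, 111.1]))
  slope [-0.003   0.0015  0.1248]
[[ 0. -1. -0.]
 [-1. -0. -0.]
 [ 0.  0. -1.]]
shift(tool mm) [ -35.7 -181.7   19.9] turn None
```

Emit:
{"name": "play_rows", "arguments": {
  "steps": [
    {"ax": 0, "ay": 0, "az": 0, "dx": -6, "dy": -30, "dz": 0, "claw": 0},
    {"ax": 0, "ay": 0, "az": 0, "dx": -7, "dy": -38, "dz": 0, "claw": 0},
    {"ax": 0, "ay": 0, "az": 0, "dx": -7, "dy": -38, "dz": 0, "claw": 0},
    {"ax": 0, "ay": 0, "az": 0, "dx": -7, "dy": -38, "dz": 0, "claw": 0},
    {"ax": 0, "ay": 0, "az": 0, "dx": -7, "dy": -38, "dz": 0, "claw": 0},
    {"ax": 0, "ay": 0, "az": 0, "dx": 0, "dy": 0, "dz": 0, "claw": 0},
    {"ax": 0, "ay": 0, "az": 0, "dx": 0, "dy": 0, "dz": 20, "claw": 0},
    {"ax": 0, "ay": 0, "az": 0, "dx": 0, "dy": 0, "dz": 30, "claw": 0},
    {"ax": 0, "ay": 0, "az": 0, "dx": 0, "dy": 0, "dz": 20, "claw": 0},
    {"ax": 0, "ay": 0, "az": 0, "dx": 0, "dy": 0, "dz": 10, "claw": 0},
    {"ax": 0, "ay": 0, "az": 0, "dx": 0, "dy": 0, "dz": 0, "claw": 0}
  ]
}}

```text
time_s: 53.3
tcp_pos: [0.6795, -0.2193, 0.1785]
ee_rot: [[0.003, -1.0, -0.003], [-1.0, -0.003, -0.0], [0.0, 0.003, -1.0]]
wrist_force: [-0.7, -1.4, 0.2]
gripper_width: 0.004
gripper_force: 0.0
```

```bash
python3 - <<'E'
from h import *
p,R,s=st()
delta(p,R,(681,-222,100),Rdown(-90))
P=cloud(snap('scene','s17')); print(rect(P,(.6,.75,-.32,-.08),.118,.145),rect(P,(.62,.75,-.25,-.08),.098,.115))
P=cloud(snap('wrist','w17')); print(rect(P,(.62,.75,-.21,-.08),.095,.13),rect(P,(.66,.8,-.4,-.25),.06,.085))
E
```

```text
t 53.3 tcp [ 679.5 -219.3  178.5] yaw -89.83 z [-0.003 -0.    -1.   ] j [ -4.9  33.   10.2   0.  -67.4   5.1] F [-0.7 -1.4  0.2] M [-0.    0.08 -0.04] w 0.36816424884413596 gf 0.0
shift(tool mm) [ 2.6 -1.7 78.5] turn [ 0.16 -0.02  0.17]
None (108, array([ 681. , -171.8,   24. ,   23.6,   52.7]), array([ 683.2, -172. ,  108.2]))
None (4638, array([ 720.7, -345.9,   57.8,   52.8,    0.1]), array([ 720. , -347.4,   75.9]))
```

Emit:
{"name": "play_rows", "arguments": {
  "steps": [
    {"ax": 0, "ay": 0, "az": 0, "dx": 6, "dy": -1.5, "dz": 15, "claw": 0},
    {"ax": 0, "ay": 0, "az": 0, "dx": 0, "dy": 0, "dz": 20, "claw": 0},
    {"ax": 0, "ay": 0, "az": 0, "dx": 0, "dy": 0, "dz": 20, "claw": 0},
    {"ax": 0, "ay": 0, "az": 0, "dx": 0, "dy": 0, "dz": 15, "claw": 0},
    {"ax": 0, "ay": 0, "az": 0, "dx": 0, "dy": 0, "dz": 7, "claw": 0},
    {"ax": 0, "ay": 0, "az": 0, "dx": 0, "dy": 0, "dz": 0, "claw": 0}
  ]
}}

```text
time_s: 54.0
tcp_pos: [0.6815, -0.2266, 0.1014]
ee_rot: [[0.002, -1.0, -0.002], [-1.0, -0.002, -0.001], [0.001, 0.002, -1.0]]
wrist_force: [0.4, 0.1, -0.9]
gripper_width: 0.006
gripper_force: 0.0
```

Emit:
{"name": "play_rows", "arguments": {
  "steps": [
    {"ax": 0, "ay": 0, "az": 0, "dx": -5, "dy": 0, "dz": 0, "claw": 0},
    {"ax": 0, "ay": 0, "az": 0, "dx": -5, "dy": 0, "dz": 0, "claw": 0},
    {"ax": 0, "ay": 0, "az": 0, "dx": -5, "dy": 0, "dz": 0, "claw": 0},
    {"ax": 0, "ay": 0, "az": 0, "dx": -5, "dy": 0, "dz": 0, "claw": 0},
    {"ax": 0, "ay": 0, "az": 0, "dx": -5, "dy": 0, "dz": 0, "claw": 0},
    {"ax": 0, "ay": 0, "az": 0, "dx": -5, "dy": 0, "dz": 0, "claw": 0},
    {"ax": 0, "ay": 0, "az": 0, "dx": -5, "dy": 0, "dz": 0, "claw": 0},
    {"ax": 0, "ay": 0, "az": 0, "dx": -5, "dy": 0, "dz": 0, "claw": 0},
    {"ax": 0, "ay": 0, "az": 0, "dx": -5, "dy": 0, "dz": 0, "claw": 0},
    {"ax": 0, "ay": 0, "az": 0, "dx": -5, "dy": 0, "dz": 0, "claw": 0},
    {"ax": 0, "ay": 0, "az": 0, "dx": -5, "dy": 0, "dz": 0, "claw": 0},
    {"ax": 0, "ay": 0, "az": 0, "dx": -5, "dy": 0, "dz": 0, "claw": 0},
    {"ax": 0, "ay": 0, "az": 0, "dx": -5, "dy": 0, "dz": 0, "claw": 0},
    {"ax": 0, "ay": 0, "az": 0, "dx": 0, "dy": 0, "dz": 0, "claw": 0}
  ]
}}

```text
time_s: 55.4
tcp_pos: [0.6818, -0.1606, 0.1026]
ee_rot: [[0.003, -1.0, 0.0], [-1.0, -0.003, -0.001], [0.001, -0.0, -1.0]]
wrist_force: [0.4, 0.3, -0.5]
gripper_width: 0.004
gripper_force: 0.0
```

```bash
python3 - <<'E'
from h import *
p,R,s=st()
P=cloud(snap('scene','s18')); print(rect(P,(.62,.78,-.15,-.08),.085,.13),rect(P,(.64,.72,-.19,-.15),.085,.13))
E
```

```text
t 55.4 tcp [ 681.8 -160.6  102.6] yaw -89.84 z [ 0.    -0.001 -1.   ] j [ -0.   35.3   2.7   0.  -57.5   0.2] F [ 0.4  0.3 -0.5] M [0.04 0.1  0.02] w 0.33383360574086185 gf 0.0
(118, array([ 676.7, -116.4,   27.6,   23.4,   65.9]), array([ 679.5, -115.2,  107.3])) None
```

Emit:
{"name": "play_rows", "arguments": {
  "steps": [
    {"ax": 0, "ay": 0, "az": 0, "dx": 15, "dy": 0, "dz": 0, "claw": 0},
    {"ax": 0, "ay": 0, "az": 0, "dx": 25, "dy": 0, "dz": 0, "claw": 0},
    {"ax": 0, "ay": 0, "az": 0, "dx": 0, "dy": 0, "dz": -20, "claw": 0},
    {"ax": 0, "ay": 0, "az": 0, "dx": 0, "dy": 0, "dz": -40, "claw": 0},
    {"ax": 0, "ay": 0, "az": 0, "dx": 0, "dy": 0, "dz": -40, "claw": 0},
    {"ax": 0, "ay": 0, "az": 0, "dx": 0, "dy": 0, "dz": -40, "claw": 0},
    {"ax": 0, "ay": 0, "az": 0, "dx": 0, "dy": 0, "dz": -20, "claw": 0},
    {"ax": 0, "ay": 0, "az": 0, "dx": 0, "dy": 0, "dz": 0, "claw": 0},
    {"ax": 0, "ay": 0, "az": 0, "dx": 0, "dy": 0, "dz": 0, "claw": 0}
  ]
}}

```text
time_s: 56.35
tcp_pos: [0.6814, -0.202, 0.2622]
ee_rot: [[0.001, -1.0, -0.0], [-1.0, -0.001, -0.0], [0.0, 0.0, -1.0]]
wrist_force: [-0.0, -0.2, -0.2]
gripper_width: 0.004
gripper_force: 0.0
```

```bash
python3 - <<'E'
from h import *
p,R,s=st()
c=snap('scene','s19'); P=cloud(c)
print('togg',rect(P,(.62,.78,-.15,-.08),.085,.13),'lid',rect(P,(.38,.62,-.22,.0),.1165,.127),'hand',rect(P,(.42,.62,-.46,-.28),.13,.146))
E
```

```text
t 56.35 tcp [ 681.4 -202.   262.2] yaw -89.96 z [-0. -0. -1.] j [ -3.5  29.9  16.8   0.  -76.9   3.6] F [-0.  -0.2 -0.2] M [-0.03  0.09  0.05] w 0.344151839493945 gf 0.0
togg (118, array([ 676.8, -115.3,   24.9,   25.8,   33.4]), array([ 679.3, -115.3,  106.8])) lid (2434, array([ 498.4, -104.7,  168.9,  167.7,   16.3]), array([ 504.2, -104.7,  123.1])) hand (60, array([ 518.8, -395.5,   16.6,   21.8,   10.5]), array([ 519.9, -395.4,  137.7]))
```

View pics/s19.png

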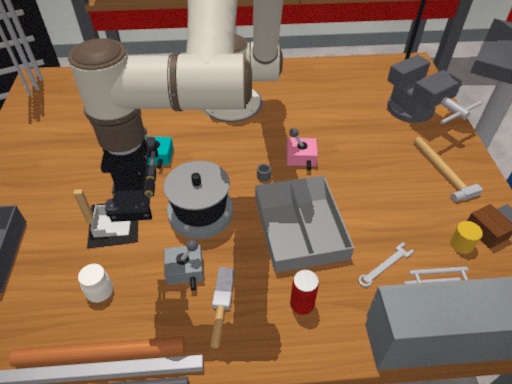

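The picture shows the lid seated on the bowl (197,185), the scoop standing on its mat (108,222), the lever over to the on side (192,246), the bin empty (300,222) and the bystanders where they were.

```bash
python3 -c "
from station import *
print(finish_job())"
```

```text
the job is handed in; nothing more can be done
None
```

I handed the job in at about 56 s with all six balls in the bowl, the lid seated on it, the scoop empty and upright on its mat, and the toggle on; the judge's verdict wasn't returned.

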